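# Change the specimen jars on a hand-cranked microscope stage

## Task

Crank the microscope stage out until its pointer stands at the blue mark, and there stand every green-capped jar from the tray upright in a turret place of its own. Then turn the turret by its red handle to the next click, counter-clockwise from above, so that the yellow-dot place is on the lens side, and crank the stage in until the pointer stands at the red mark. The orange-capped used jar belongs upright on the blue tray; leave the plant pot and the glass dish where they are.

Things in the scene. Friction and masses are not known exactly. Their poses are not given: they have to be found in the camera images.
- scope: White stereo microscope stand with its long stage, fixed to the table. Origin under the zero of its scale, on the table; its y axis runs along the stage towards the lens and column ('in'), its z up. Base plate 270 x 540 x 20 mm (local x -135..135, y -140..400). Black objective, 64 mm across, 200 mm along local y and 235 mm up, head above it to 360 mm; column at local y 340 mm.
- stage (a joint): Position of the stage carriage on its scale, m: 0 = pointer at the scale's zero, growing as it goes in towards the lens; travel 0 to 0.155. The BLUE mark is at 0.020, the RED mark at 0.140 (black ticks every 10 mm). The screw alone moves it: 30 mm for each full turn of the handwheel, clockwise from above = in. It stays where it is left.
- pointer (a point): Tip of the black pointer on the carriage, on the robot's side of the stage next to the scale strip (local x -115 mm).
- wheel_axis (a point): Point on the vertical axis of the handwheel, 100 mm above the table (local y -200 mm). The wheel is 118 mm across, its rim 72 to 86 mm above the table. Friction needs 2 to 4 N at the crank grip.
- crank_mid (a point): Middle (113 mm above the table) of the handwheel's crank grip: an upright bright metal cylinder 20 mm across, 88 to 138 mm above the table, 50 mm from the wheel's axis. It spins freely on its pin, so a gripper can hold it without turning while leading it round.
- turret (a joint): Angle of the turret (black disc 200 mm across; axis at scope's local x 0, local y = stage value), rad, counter-clockwise from above. Starts in the click at -2.094; the wanted click is 0 (yellow dot on the lens side); another at 2.094. A sprung ball pulls it in within 0.15 rad of a click, resists at 0.2 to 0.4 rad (about 4 N at the handle), and leaves it free farther off. Stops at +-2.25.
- post_mid (a point): Middle (101 mm above the table) of the turret's handle: an upright red cylinder 18 mm across, 71 to 126 mm above the table, 80 mm from the turret's axis, midway between place1 and place2. It spins freely on its pin.
- place0 (a point): Centre of the floor of the turret place with the yellow dot (68 mm above the table). Each place is a white spot among four steel studs, 7 mm high, that leave a circle 58 mm across; places lie 60 mm from the turret's axis, 120 degrees apart, 104 mm from each other. place0 lies opposite the handle.
- place1 (a point): Centre of the floor of another turret place, as place0 without dot; next to place0 counter-clockwise.
- place2 (a point): Centre of the floor of the third turret place, as place0 without dot.
- tray: Blue flat tray 230 x 230 mm, fixed, origin at the centre of its underside; floor 4 mm thick, rim 10 mm high. Jars stand on it about 100 mm apart, at local (+-50, +-50) mm; the spot at (-50, -50) mm is always free at the start.
- jar_used_mid (a point): Centre (half-way up) of the used jar: clear with an ORANGE cap, plain cylinder 48 mm across, 62 mm high, about 0.12 kg; z axis up when upright. At the start it stands on the table beyond the tray, to the right of the handwheel as the robot sees it.
- jar_a_mid (a point): Centre (half-way up) of a new specimen jar: clear with a GREEN cap, plain cylinder 48 mm across, 62 mm high, about 0.12 kg; z axis up when upright. May be absent (none).
- jar_b_mid (a point): Centre (half-way up) of a new specimen jar: clear with a GREEN cap, plain cylinder 48 mm across, 62 mm high, about 0.12 kg; z axis up when upright. May be absent (none).
- jar_c_mid (a point): Centre (half-way up) of a new specimen jar: clear with a GREEN cap, plain cylinder 48 mm across, 62 mm high, about 0.12 kg; z axis up when upright. May be absent (none).
- seedling_mid (a point): Small terracotta pot with a seedling, 76 mm across and 60 mm high without leaves, point half-way up the pot; leave it alone.
- dish_mid (a point): Flat glass dish 94 mm across, 17 mm high, its centre; leave it alone.
Things that resemble listed ones, but are neither listed nor needed, are in the scene too. What is shaped like the part that bears jar_b_mid but grey, pink or purple is not meant.

How it is judged:
On the way, in this order (a step that is already met when the one before it is completed fails the run):
1. the stage is cranked out to the blue mark (value of joint stage between 0.017 and 0.023 m), for 0.2 s.
2. with the stage at the blue mark, every new jar stands in a turret place, released (value of joint stage between 0.015 and 0.025 m and ((horizontal distance between jar_a_mid and place0 below 0.009 m and z of jar_a_mid in the frame of place0 between 0.027 and 0.035 m) or (horizontal distance between jar_a_mid and place1 below 0.009 m and z of jar_a_mid in the frame of place1 between 0.027 and 0.035 m) or (horizontal distance between jar_a_mid and place2 below 0.009 m and z of jar_a_mid in the frame of place2 between 0.027 and 0.035 m)) and angle between each of jar_a_mid, jar_b_mid, jar_c_mid's own z axis and vertical below 0.12 rad and ((horizontal distance between jar_b_mid and place0 below 0.009 m and z of jar_b_mid in the frame of place0 between 0.027 and 0.035 m) or (horizontal distance between jar_b_mid and place1 below 0.009 m and z of jar_b_mid in the frame of place1 between 0.027 and 0.035 m) or (horizontal distance between jar_b_mid and place2 below 0.009 m and z of jar_b_mid in the frame of place2 between 0.027 and 0.035 m)) and ((horizontal distance between jar_c_mid and place0 below 0.009 m and z of jar_c_mid in the frame of place0 between 0.027 and 0.035 m) or (horizontal distance between jar_c_mid and place1 below 0.009 m and z of jar_c_mid in the frame of place1 between 0.027 and 0.035 m) or (horizontal distance between jar_c_mid and place2 below 0.009 m and z of jar_c_mid in the frame of place2 between 0.027 and 0.035 m)) and contact force between the fingers and jar_a below 0.2 N and contact force between the fingers and jar_b below 0.2 N and contact force between the fingers and jar_c below 0.2 N), for 0.3 s.
At the end, for the whole second after the job is handed in: Stage at the red mark (0.140 within 2.5 mm), turret in the click at 0 (within 0.1 rad), every present green-capped jar upright in a turret place (centre within 9 mm of the place's), the orange-capped jar upright on the tray, all released and at rest (value of joint stage between 0.1375 and 0.1425 m and value of joint turret between -0.1 and 0.1 rad and ((horizontal distance between jar_a_mid and place0 below 0.009 m and z of jar_a_mid in the frame of place0 between 0.027 and 0.035 m) or (horizontal distance between jar_a_mid and place1 below 0.009 m and z of jar_a_mid in the frame of place1 between 0.027 and 0.035 m) or (horizontal distance between jar_a_mid and place2 below 0.009 m and z of jar_a_mid in the frame of place2 between 0.027 and 0.035 m)) and angle between each of jar_a_mid, jar_b_mid, jar_c_mid, jar_used_mid's own z axis and vertical below 0.12 rad and ((horizontal distance between jar_b_mid and place0 below 0.009 m and z of jar_b_mid in the frame of place0 between 0.027 and 0.035 m) or (horizontal distance between jar_b_mid and place1 below 0.009 m and z of jar_b_mid in the frame of place1 between 0.027 and 0.035 m) or (horizontal distance between jar_b_mid and place2 below 0.009 m and z of jar_b_mid in the frame of place2 between 0.027 and 0.035 m)) and ((horizontal distance between jar_c_mid and place0 below 0.009 m and z of jar_c_mid in the frame of place0 between 0.027 and 0.035 m) or (horizontal distance between jar_c_mid and place1 below 0.009 m and z of jar_c_mid in the frame of place1 between 0.027 and 0.035 m) or (horizontal distance between jar_c_mid and place2 below 0.009 m and z of jar_c_mid in the frame of place2 between 0.027 and 0.035 m)) and x of jar_used_mid in the frame of tray between -0.1 and 0.1 m and y of jar_used_mid in the frame of tray between -0.1 and 0.1 m and z of jar_used_mid in the frame of tray between 0.031 and 0.039 m and linear speed of each of jar_a, jar_b, jar_c, jar_used below 0.02 m/s and velocity of joint stage between -0.003 and 0.003 m/s and velocity of joint turret between -0.05 and 0.05 rad/s); the robot touches nothing.
It fails at once if the plant pot or the glass dish is pushed more than 3 cm (distance of any of seedling_mid, dish_mid from where it was at the start of the episode above 0.03 m).
Of jar_a, jar_b, jar_c only 2 to 3 are there at a start; the rules pass over those that are not, and their reading is None.
At some moment in a run one of jar_used may be knocked a few centimetres aside while the robot is not near it.
Once in a run the grip may slacken for a moment while it holds something.
It also fails if it takes over 210 s, if anything falls off the work surface, if the arm or the gripper's body presses on something with over 40 N, if the wrist force passes 120 N, or if a joint passes its speed limit or range.

## Robot

A 6-joint arm with a two-finger parallel gripper is mounted at the origin on the work surface. World frame = base frame: x ahead of the robot, y to its left, z up, the work surface at z = 0. Lengths are in m, angles in rad, forces in N, time in s.
With the tool pointing down it reaches from about 0.4 to 0.825 m from the base axis. Payload 7 kg.
Tool frame: the origin (TCP) lies at the very end of the fingers, on their centre line; the grasp point (between the pads) lies 19 mm behind it (env.hold_point_z is the distance from the TCP to the grasp point, in m); y points along the fingers, z is the direction in which the jaws open and shut, and the axes are right-handed (so a half turn about y gives the same grasp; the last joint's range is limited). The gripper opens to 85 mm and grips with 20 to 120 N. Pads are 22 mm wide; open, the fingers measure 114 mm over their backs; the gripper's body (76 mm by 85 mm) begins 54 mm behind the grasp point. The pads swing forward as they close: fully open they stand 13 mm farther back than shut.
Start: joints at [1.591, 0.359, 0.012, 0, -1.224, -0.288], TCP at [0.179, 0.651, 0.231] pointing down, gripper open.
Joint ranges: [-3.07, 3.07], [-1.43, 2.12], [-1.02, 1.25], [-3.03, 1.67], [-3.05, -0], [-3.03, 3.03]. Speed limits (rad/s): [2.39, 2.39, 3.01, 3.14, 3.14, 3.14].

## Interface

Orientations are given as a rotation vector (axis times angle).
In Python, from workcell import env, snapshot, camera_params gives the robot as it stands.
- The arm moves only by the tool step_arm, never from a script. Its argument "plan" is a list of rows, each an object with "xyz": the shift along the tool's x, y, z as a fraction of full scale, a list of three; "dr": the turn, a rotation vector about the tool's x, y, z as a fraction of full scale, a list of three. A call has 1 to 10 rows; each row shifts and turns the commanded pose from where the row before left it, along the tool's axes as they then stand; what a row does not reach is not made up. Full scale, the value 1, is 0.04 m for a shift and 6 degrees for a turn. A row lasts 1/8 s, in which the tool goes at most 62.5 mm and 10.7 degrees, less where a joint would pass 70% of its speed; a pose out of reach is approached as far as the arm can. A call with a number of a shift or a turn outside -1 to 1 is refused whole. A call with a gripper value outside its range is refused whole. "gripper" is the opening, from -1 (shut) to 1 (fully open), set as the call begins (left out, the last holds). The fingers move at their own pace and stop on an object; "squeeze" is the grip in N (left out, the last holds). Time passes only in rows, so rows that do not move let the fingers close. It gives the time, the measured TCP pose, the force and the opening at its end, in the units of the state.
- env.sense(): the state, without advancing time (a new reading comes with each control period).
- snapshot(name): name is "scene" or "top" or "wrist"; returns the picture (384x512x3 uint8, red, green, blue); there is no depth.
- camera_params(name): a dict with "fx", "fy", "cx", "cy" (pixels), "T" (4x4, takes a point from camera to world coordinates). Camera axes: x right, y down, z forward; pixel columns grow to the right and rows downward; lengths in m; the calibration is good to about 2 mm. The wrist camera is an equidistant fisheye: a pixel r from the principal point sees the ray r / f radians off the axis. A picture is of the moment at which its call begins: read the wrist's pose just before it. camera_params takes no time and is no camera call; for the wrist camera it gives the pose at the moment of the call.
- env.job_done(): hands the job in, once; it reports no verdict.
The state is a dict: "clock": time; "joints": joint angles; "qvel": joint speeds; "effort": joint torques, N m; "position": TCP position; "tcp_rot": TCP orientation; "contact_force": force on the tool from outside, world axes, zero at the start; "ft_torque": the same for the moment, N m; "finger_gap": opening from 0.0 (shut) to 1.0 (fully open).
Only numpy, scipy, OpenCV 4.12 (cv2) and the standard library are available. Lean on these libraries where they do the work, as an engineer would, in place of code of your own. Each camera call takes 0.05 s, during which the arm holds its last target.

## Working session

There is one attempt and no reset: what is moved stays moved. The work goes in short steps, Python scripts to look and compute and a tool call to move; the robot and the scene stay as the last step left them, time stands still between calls to the robot, and variables do not carry over. Pictures are saved under pics/ and viewed, and the job is handed in when it is done.

Besides the shell and the picture viewer there is one more tool, called after ">>>" by a JSON object that holds its "name" and its "arguments". step_arm: Moves the arm, as the interface text tells. Its arguments: {"type":"object","properties":{"plan":{"type":"array"},"gripper":{"type":"number"},"squeeze":{"type":"number"}},"required":["plan"]}

```bash
ls; mkdir -p pics
python3 - <<'E'
from workcell import env, snapshot, camera_params
import cv2, numpy as np
print(env.sense(), env.hold_point_z)
for n in ["scene","top","wrist"]:
    p=camera_params(n); print(n,{k:np.round(v,4).tolist() for k,v in p.items()})
    im=snapshot(n); cv2.imwrite(f"pics/{n}0.png",cv2.cvtColor(im,cv2.COLOR_RGB2BGR))
E
```

```text
pics
{'clock': 0.0, 'joints': array([ 1.59110135e+00,  3.59414560e-01,  1.10600830e-02, -3.51292539e-04,
       -1.22410600e+00, -2.88092997e-01]), 'qvel': array([-3.92883346e-05,  1.64789659e-04, -1.66281256e-03, -4.16050429e-04,
       -1.44306879e-03,  1.28517681e-03]), 'effort': array([-1.08744935e-03, -5.83323133e+01,  2.93423206e+01,  6.93671599e+00,
       -5.72854755e-03,  1.13393719e-05]), 'position': array([0.17850662, 0.6504669 , 0.23034612]), 'tcp_rot': array([-0.27999151, -2.07646579,  2.08002054]), 'contact_force': array([-0.50049868, -0.11059484, -0.37000967]), 'ft_torque': array([ 0.01183518, -0.00471115,  0.01528749]), 'finger_gap': 1.0002513745216977} 0.0187
scene {'fx': 353.7601, 'fy': 353.7601, 'cx': 252.5543, 'cy': 195.696, 'T': [[-0.2241, 0.7078, -0.6699, 1.195], [0.9745, 0.1522, -0.1652, 0.0901], [-0.015, -0.6898, -0.7238, 0.8473], [0.0, 0.0, 0.0, 1.0]]}
top {'fx': 453.0572, 'fy': 453.0572, 'cx': 257.4244, 'cy': 194.5675, 'T': [[0.0024, -0.996, 0.0894, 0.4027], [-0.9998, -0.0005, 0.0216, -0.0989], [-0.0215, -0.0894, -0.9958, 1.2018], [0.0, 0.0, 0.0, 1.0]]}
wrist {'fx': 297.3186, 'fy': 297.3186, 'cx': 253.3615, 'cy': 189.1664, 'T': [[-0.2655, -0.9134, -0.3086, 0.2568], [-0.9641, 0.2519, 0.0836, 0.6286], [0.0014, 0.3197, -0.9475, 0.3734], [0.0, 0.0, 0.0, 1.0]]}
```

View pics/scene0.png

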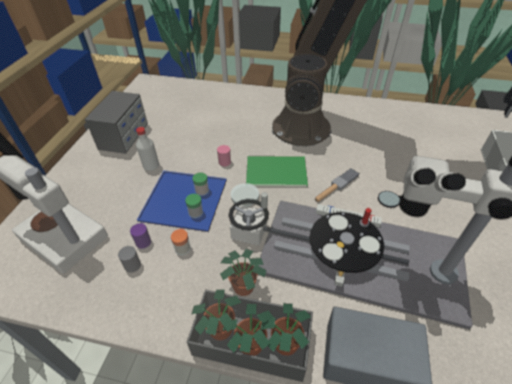

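View pics/top0.png

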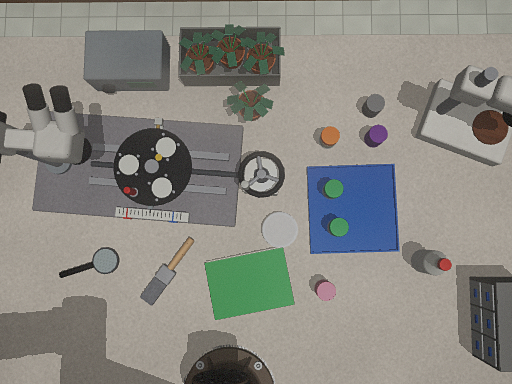

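View pics/wrist0.png

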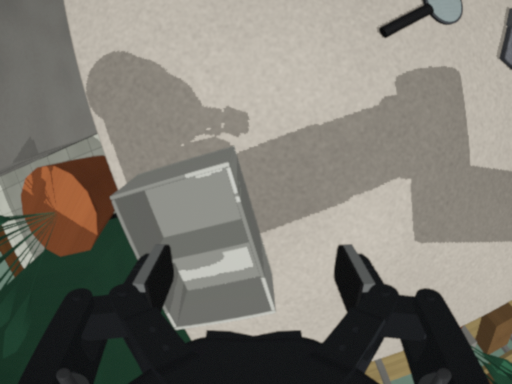

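The scene: two green jars on the tray (top 334,188 and 339,227), orange jar at (330,135), wheel at (262,174), turret at (152,167), and the dish at (280,229). The pot is at (252,102). I'll zoom in.

```bash
cat > h.py <<'E'
import cv2, numpy as np
from workcell import env, snapshot, camera_params
from scipy.spatial.transform import Rotation as R
def save(n,f,crop=None,k=1):
    T=camera_params(n); im=cv2.cvtColor(snapshot(n),cv2.COLOR_RGB2BGR)
    cv2.imwrite(f"pics/{f}_raw.png",im); 
    if crop: im=im[crop[1]:crop[3],crop[0]:crop[2]]
    if k!=1: im=cv2.resize(im,None,fx=k,fy=k,interpolation=cv2.INTER_CUBIC)
    cv2.imwrite(f"pics/{f}.png",im); return T
def ray(p,uv,fish=False):
    x=(uv[0]-p["cx"])/p["fx"]; y=(uv[1]-p["cy"])/p["fy"]
    if fish:
        r=np.hypot(x,y); d=np.array([x/r*np.sin(r),y/r*np.sin(r),np.cos(r)]) if r>0 else np.array([0,0,1.])
    else: d=np.array([x,y,1.])
    T=np.array(p["T"]); return T[:3,3],T[:3,:3]@d
def onz(p,uv,z,fish=False):
    o,d=ray(p,uv,fish); return o+d*(z-o[2])/d[2]
def proj(p,P,fish=False):
    T=np.array(p["T"]); c=T[:3,:3].T@(np.asarray(P)-T[:3,3])
    if fish:
        r=np.hypot(c[0],c[1]); a=np.arctan2(r,c[2]); x,y=c[0]/r*a,c[1]/r*a
    else: x,y=c[:2]/c[2]
    return np.array([p["cx"]+p["fx"]*x,p["cy"]+p["fy"]*y])
E
python3 - <<'E'
import cv2
im=cv2.imread('pics/top0.png')
cv2.imwrite('pics/t1.png',cv2.resize(im[85:245,25:225],None,fx=4,fy=3.75,interpolation=cv2.INTER_CUBIC)[:600] if 0 else cv2.resize(im[95:240,30:230],None,fx=4,fy=4,interpolation=cv2.INTER_CUBIC))
cv2.imwrite('pics/t2.png',cv2.resize(im[80:260,220:420],None,fx=3.3,fy=3.3,interpolation=cv2.INTER_CUBIC))
im=cv2.imread('pics/scene0.png')
cv2.imwrite('pics/s1.png',cv2.resize(im[160:320,200:400],None,fx=3.7,fy=3.7,interpolation=cv2.INTER_CUBIC))
E
```

```text
(no output)
```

View pics/t1.png

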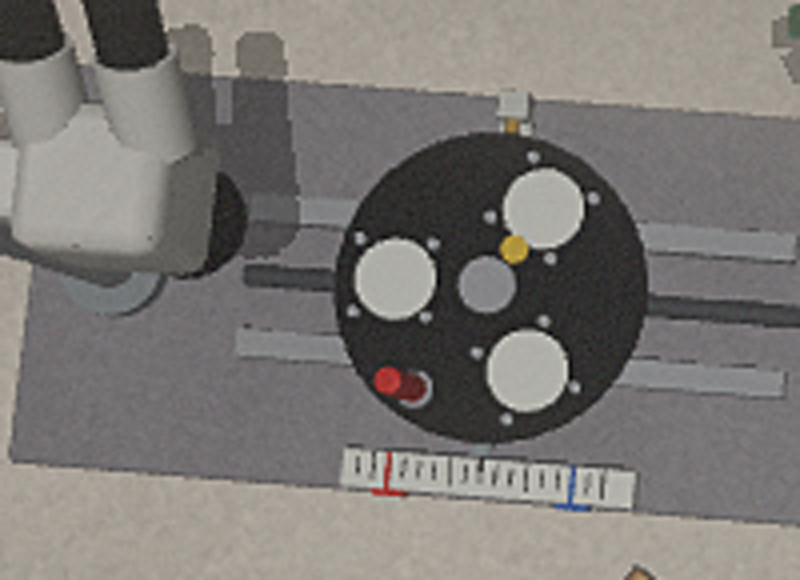

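View pics/t2.png

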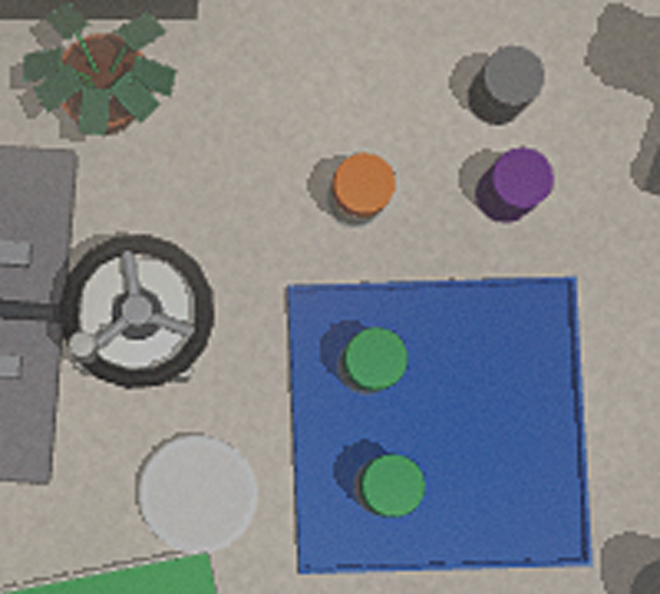

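View pics/s1.png

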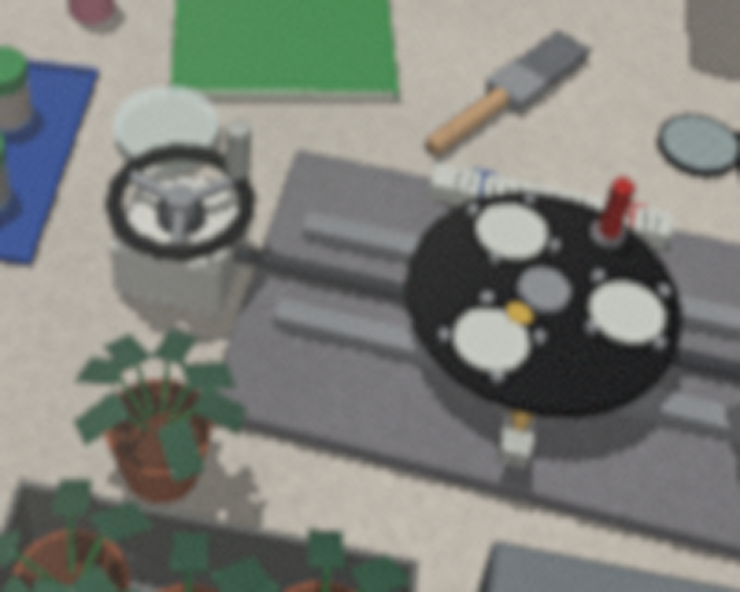

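```bash
cat > fit.py <<'E'
from h import *
from scipy.optimize import least_squares
p=camera_params("top")
t1=lambda u,v:(30+u/4-.4,95+v/4-.4)
t2=lambda u,v:(220+u/3.3-.35,80+v/3.3-.35)
obs=[]  # (local xyz fn, px)
O=[((.135,-.14,.02),t2(77,152)),((-.135,-.14,.02),t2(50,483)),((-.135,.4,.02),t1(12,460)),((0,-.2,.086),t2(138,310))]
pl=[t1(543,208),t1(396,278),t1(528,370)]
def f(q):
    x,y,a,s=q; c,sn=np.cos(a),np.sin(a)
    W=lambda l:(x+c*l[0]-sn*l[1],y+sn*l[0]+c*l[1],l[2])
    r=[]
    for l,u in O: r+=list(proj(p,W(l))-u)
    for k,u in enumerate(pl):
        b=-2.0944+k*2.0944
        r+=list(proj(p,W((-.06*np.sin(b),s+.06*np.cos(b),.068)))-u)
    b=-2.0944+np.pi
    r+=list(proj(p,W((-.08*np.sin(b),s+.08*np.cos(b),.126)))-t1(385,379))
    return r
s=least_squares(f,[.45,.1,0,.08]); print(s.x); print(np.round(s.fun,1))
x,y,a,st=s.x
def W(l):
    c,sn=np.cos(a),np.sin(a); return np.array([x+c*l[0]-sn*l[1],y+sn*l[0]+c*l[1],l[2]])
if __name__=="__main__":
    print("wheel",W((0,-.2,.1)))
    for n,u,z in [("crank",t2(81,346),.138),("jarA",t2(376,358),.066),("jarB",t2(393,485),.066),("used",t2(364,184),.062),("dish",t2(197,492),.017),("seed",t2(102,68),.06)]:
        P=onz(p,u,z); print(n,P.round(4), np.hypot(*P[:2]))
    for n,u in [("tl",t2(288,285)),("tr",t2(576,277)),("br",t2(590,563)),("bl",t2(299,573))]: print(n,onz(p,u,.01))
    for k,u in [("blue",t1(573,490)),("red",t1(388,475)),("ptr",t1(480,463))]:
        for z in (.02,.05):print(k,z,(np.array([[np.cos(a),np.sin(a)],[-np.sin(a),np.cos(a)]])@(onz(p,u,z)[:2]-[x,y])).round(4))
    for b in (-2.0944,0): print("post",W((-.08*np.sin(b+np.pi),.02+.08*np.cos(b+np.pi),.1)))
    for k in range(3):
        b=-2.0944+k*2.0944; print("place@blue",k,W((-.06*np.sin(b),.02+.06*np.cos(b),.068)))
    print("final post",W((-.08*np.sin(np.pi),.14+.08*np.cos(np.pi),.1)))
E
python3 fit.py
```

```text
[ 0.57103892  0.11395319 -0.07928343  0.0807268 ]
[ 0.7 -0.8  0.1  0.4 -1.2  0.2  0.3 -0.   0.1  0.1 -0.2 -0.  -0.2  0.
  0.3  0.1]
wheel [ 0.55519884 -0.08541855  0.1       ]
crank [ 0.522  -0.0445  0.138 ] 0.5239340379272022
jarA [ 0.5209 -0.2656  0.066 ] 0.5847275829151607
jarB [ 0.4245 -0.2772  0.066 ] 0.5069877657232791
used [ 0.6564 -0.2587  0.062 ] 0.7055035891389219
dish [ 0.4196 -0.1306  0.017 ] 0.43948096727340324
seed [ 0.7494 -0.0559  0.06  ] 0.7515252476612568
tl [ 0.58568975 -0.20411987  0.01      ]
tr [ 0.59194288 -0.43414283  0.01      ]
br [ 0.36468099 -0.4395289   0.01      ]
bl [ 0.35613758 -0.21109252  0.01      ]
blue 0.02 [-0.1239  0.0244]
blue 0.05 [-0.1246  0.018 ]
red 0.02 [-0.124   0.1469]
red 0.05 [-0.1247  0.1375]
ptr 0.02 [-0.1113  0.0872]
ptr 0.05 [-0.1123  0.0793]
post [0.50672677 0.1792522  0.1       ]
post [0.56628689 0.05414167 0.1       ]
place@blue 0 [0.62204505 0.09986899 0.068     ]
place@blue 1 [0.57737495 0.19370189 0.068     ]
place@blue 2 [0.51844874 0.10809971 0.068     ]
final post [0.57579094 0.17376471 0.1       ]
```

Run:
```python
from h import *
s=env.sense(); print(R.from_rotvec(s['tcp_rot']).as_matrix().round(3), s['joints'].round(3),np.arctan2(s['position'][1],s['position'][0]))
```

```text
[[-0.964 -0.    -0.265]
 [ 0.265 -0.001 -0.964]
 [-0.    -1.     0.001]] [ 1.591  0.359  0.011 -0.    -1.224 -0.288] 1.3029405990766676
```

>>> {"name": "step_arm", "arguments": {"plan": [{"xyz": [0, -0.5, 0], "dr": [0, -1, 0]}, {"xyz": [0, -0.5, 0], "dr": [0, -1, 0]}, {"xyz": [0, 0, 0], "dr": [0, -0.57, 0]}, {"xyz": [-0.4, 0, 1], "dr": [0, 0, 0]}, {"xyz": [-0.4, 0, 1], "dr": [0, 0, 0]}, {"xyz": [-0.4, 0, 1], "dr": [0, 0, 0]}, {"xyz": [-0.4, 0, 1], "dr": [0, 0, 0]}, {"xyz": [-0.4, 0, 1], "dr": [0, 0, 0]}, {"xyz": [-0.4, 0, 1], "dr": [0, 0, 0]}, {"xyz": [-0.4, 0, 1], "dr": [0, 0, 0]}], "gripper": 1}}

```text
clock: 1.4
position: [0.2913, 0.3695, 0.2712]
tcp_rot: [-0.002, 2.221, -2.221]
contact_force: [-0.5, 0.0, -0.0]
finger_gap: 1.0
```

```bash
cat > st.py <<'E'
from h import *
s=env.sense(); print(round(s['clock'],2),s['position'].round(4),s['joints'].round(3),"F",s['contact_force'].round(1),"gap",round(s['finger_gap'],3)); print(R.from_rotvec(s['tcp_rot']).as_matrix().round(3).tolist())
E
python3 st.py
```

```text
1.4 [0.2913 0.3695 0.2712] [ 1.323 -0.011 -0.354 -0.    -1.228  0.249] F [-0.5  0.  -0. ] gap 1.0
[[-1.0, -0.0, 0.001], [-0.001, -0.0, -1.0], [0.0, -1.0, 0.0]]
```

>>> {"name": "step_arm", "arguments": {"plan": [{"xyz": [-0.58, 0, 1], "dr": [0, 0, 0]}, {"xyz": [-0.58, 0, 1], "dr": [0, 0, 0]}, {"xyz": [-0.58, 0, 1], "dr": [0, 0, 0]}, {"xyz": [-0.58, 0, 1], "dr": [0, 0, 0]}, {"xyz": [-0.58, 0, 1], "dr": [0, 0, 0]}, {"xyz": [-0.58, 0, 1], "dr": [0, 0, 0]}, {"xyz": [-0.58, 0, 1], "dr": [0, 0, 0]}, {"xyz": [-0.58, 0, 1], "dr": [0, 0, 0]}, {"xyz": [-0.58, 0, 1], "dr": [0, 0, 0]}, {"xyz": [-0.55, 0, 1], "dr": [0, 0, 0]}]}}

```text
clock: 2.65
position: [0.5228, -0.0301, 0.2712]
tcp_rot: [-0.001, 2.221, -2.221]
contact_force: [0.7, 0.6, -0.0]
finger_gap: 1.0
```

```bash
python3 st.py; python3 -c "
from h import *
p=save('wrist','w1',None,1.5); print(proj(p,(.522,-.0445,.138),True),proj(p,(.5552,-.0854,.086),True)); np.save('w1.npy',p['T'])"
```

```text
2.65 [ 0.5228 -0.0301  0.2712] [ 0.317  0.083 -0.255 -0.    -1.233  1.255] F [ 0.7  0.6 -0. ] gap 1.0
[[-1.0, -0.0, 0.001], [-0.001, 0.0, -1.0], [0.0, -1.0, -0.0]]
[267.97052713 178.22405673] [302.55026182 136.77443248]
```

View pics/w1.png

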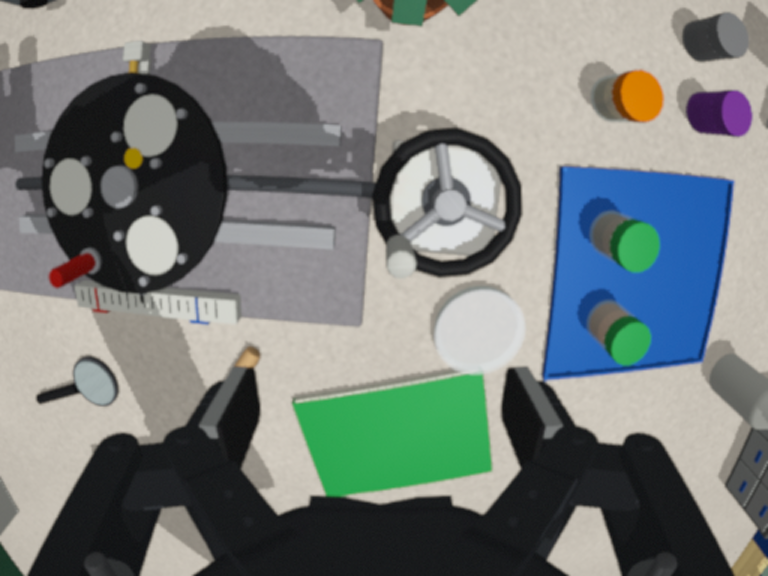

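```bash
python3 -c "
from h import *
p=camera_params('wrist')
for uv in [(402,263),(401,264)]:
  P=onz(p,(uv[0]/1.5,uv[1]/1.5),.138,True); d=P[:2]-[.5552,-.0854]; print(P,np.hypot(*d),np.degrees(np.arctan2(d[1],d[0])))
d=np.array([.522,-.0445])-[.5552,-.0854];print(np.degrees(np.arctan2(d[1],d[0])))
for uv in [(452,204),]:
  P=onz(p,(uv[0]/1.5,uv[1]/1.5),.095,True);print(P)
"
```

```text
[ 0.52659134 -0.04787845  0.138     ] 0.04718392172804759 127.3240486310351
[ 0.52592107 -0.04724308  0.138     ] 0.048095803060692305 127.50009584285345
129.06747961575772
[ 0.55891009 -0.08596958  0.095     ]
```

>>> {"name": "step_arm", "arguments": {"plan": [{"xyz": [-0.05, 0.5, 0.4], "dr": [0, 0, 0]}, {"xyz": [0, 0.9, 0], "dr": [0, 0, 0]}, {"xyz": [0, 0.9, 0], "dr": [0, 0, 0]}, {"xyz": [0, 0.9, 0], "dr": [0, 0, 0]}, {"xyz": [0, 0.7, 0], "dr": [0, 0, 0]}, {"xyz": [0, 0.45, 0], "dr": [0, 0, 0]}, {"xyz": [0, 0, 0], "dr": [0, 0, 0]}]}}

```text
clock: 3.58
position: [0.5232, -0.0449, 0.096]
tcp_rot: [0.005, -2.22, 2.221]
contact_force: [-0.8, -0.6, 0.5]
finger_gap: 0.999
```

>>> {"name": "step_arm", "arguments": {"plan": [{"xyz": [0, 0, 0], "dr": [0, 0, 0]}, {"xyz": [0, 0, 0], "dr": [0, 0, 0]}, {"xyz": [0, 0, 0], "dr": [0, 0, 0]}, {"xyz": [0, 0, 0], "dr": [0, 0, 0]}, {"xyz": [0, 0, 0], "dr": [0, 0, 0]}, {"xyz": [0, 0, 0], "dr": [0, 0, 0]}], "gripper": -1, "squeeze": 40}}

```text
clock: 4.32
position: [0.5246, -0.0443, 0.098]
tcp_rot: [-0.001, 2.221, -2.22]
contact_force: [-3.1, 3.3, 6.2]
finger_gap: 0.223
```

```bash
python3 st.py; python3 -c "
from h import *
p=save('wrist','w2',None,1.5)"
```

```text
4.33 [ 0.5246 -0.0443  0.098 ] [ 0.289  0.245 -0.49  -0.    -0.834  1.284] F [-3.1  3.3  6.2] gap 0.223
[[-1.0, 0.001, 0.002], [-0.002, 0.0, -1.0], [-0.001, -1.0, -0.0]]
```

View pics/w2.png

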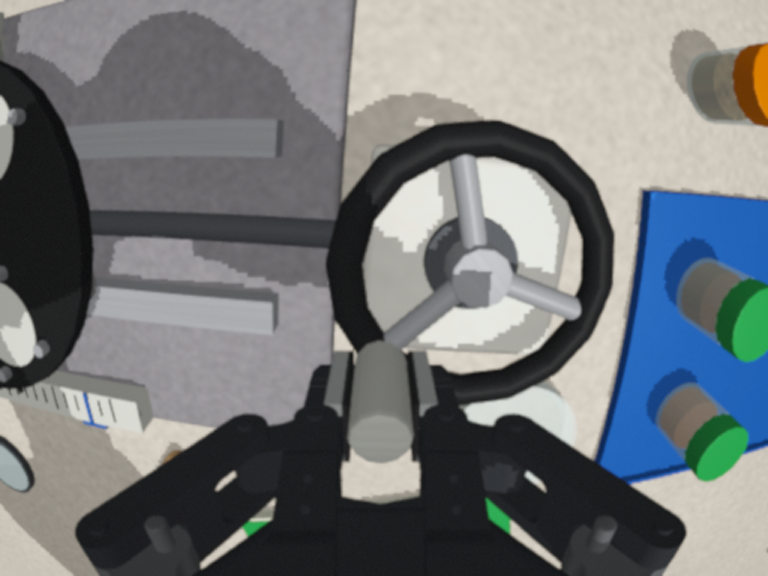

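```bash
cat > circ.py <<'E'
import numpy as np,sys,json
f0,step,n=map(float,sys.argv[1:4]); r=.0505
for k in range(int(n)):
    a=np.radians(f0+step*k); b=a+np.radians(step)
    print(k+1,'[%.2f, 0, %.2f]'%(-r*(np.cos(b)-np.cos(a))/.04,-r*(np.sin(b)-np.sin(a))/.04))
E
python3 circ.py 127 30 12
```

```text
1 [0.40, 0, 0.51]
2 [0.09, 0, 0.65]
3 [-0.24, 0, 0.61]
4 [-0.51, 0, 0.40]
5 [-0.65, 0, 0.09]
6 [-0.61, 0, -0.24]
7 [-0.40, 0, -0.51]
8 [-0.09, 0, -0.65]
9 [0.24, 0, -0.61]
10 [0.51, 0, -0.40]
11 [0.65, 0, -0.09]
12 [0.61, 0, 0.24]
```

>>> {"name": "step_arm", "arguments": {"plan": [{"xyz": [0.4, 0, 0.51], "dr": [0, 0, 0]}, {"xyz": [0.09, 0, 0.65], "dr": [0, 0, 0]}, {"xyz": [-0.24, 0, 0.61], "dr": [0, 0, 0]}, {"xyz": [-0.51, 0, 0.4], "dr": [0, 0, 0]}]}}

```text
clock: 4.88
position: [0.5383, -0.1295, 0.0981]
tcp_rot: [0.007, 2.221, -2.213]
contact_force: [10.9, 34.9, -0.9]
finger_gap: 0.223
```

```bash
python3 st.py; python3 -c "
from h import *
p=save('wrist','w3',None,1.5)"
```

```text
4.88 [ 0.5383 -0.1295  0.0981] [ 0.116  0.283 -0.434 -0.004 -0.846  1.459] F [10.9 34.9 -0.9] gap 0.223
[[-1.0, 0.007, 0.001], [-0.001, 0.004, -1.0], [-0.007, -1.0, -0.004]]
```

View pics/w3.png

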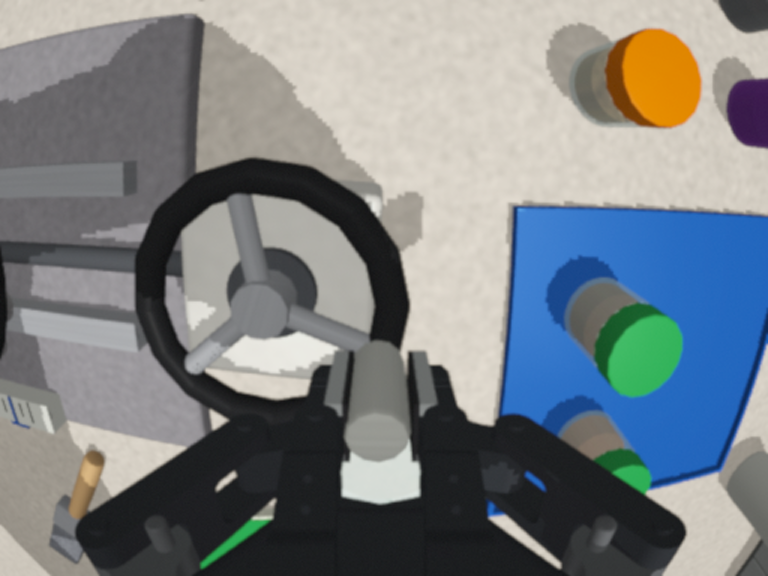

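>>> {"name": "step_arm", "arguments": {"plan": [{"xyz": [-0.71, 0, 0.05], "dr": [0, 0, 0]}, {"xyz": [-0.61, 0, -0.24], "dr": [0, 0, 0]}, {"xyz": [-0.4, 0, -0.51], "dr": [0, 0, 0]}, {"xyz": [-0.09, 0, -0.65], "dr": [0, 0, 0]}]}}

```text
clock: 5.42
position: [0.6073, -0.0778, 0.0979]
tcp_rot: [0.002, -2.22, 2.223]
contact_force: [-11.9, -4.2, 13.4]
finger_gap: 0.22
```

```bash
python3 st.py
```

```text
5.42 [ 0.6073 -0.0778  0.0979] [ 0.192  0.372 -0.299  0.002 -0.901  1.379] F [-11.9  -4.2  13.4] gap 0.22
[[-1.0, -0.001, 0.001], [-0.001, -0.001, -1.0], [0.001, -1.0, 0.001]]
```

>>> {"name": "step_arm", "arguments": {"plan": [{"xyz": [0.24, 0, -0.61], "dr": [0, 0, 0]}, {"xyz": [0.51, 0, -0.4], "dr": [0, 0, 0]}, {"xyz": [0.65, 0, -0.09], "dr": [0, 0, 0]}, {"xyz": [0.61, 0, 0.24], "dr": [0, 0, 0]}, {"xyz": [0.4, 0, 0.51], "dr": [0, 0, 0]}, {"xyz": [0.09, 0, 0.65], "dr": [0, 0, 0]}, {"xyz": [-0.24, 0, 0.61], "dr": [0, 0, 0]}, {"xyz": [-0.51, 0, 0.4], "dr": [0, 0, 0]}]}}

```text
clock: 6.42
position: [0.5387, -0.1294, 0.0982]
tcp_rot: [0.003, 2.222, -2.217]
contact_force: [6.9, 28.2, 2.0]
finger_gap: 0.222
```

>>> {"name": "step_arm", "arguments": {"plan": [{"xyz": [-0.65, 0, 0.09], "dr": [0, 0, 0]}, {"xyz": [-0.61, 0, -0.24], "dr": [0, 0, 0]}, {"xyz": [-0.4, 0, -0.51], "dr": [0, 0, 0]}, {"xyz": [-0.09, 0, -0.65], "dr": [0, 0, 0]}, {"xyz": [0.24, 0, -0.61], "dr": [0, 0, 0]}, {"xyz": [0.51, 0, -0.4], "dr": [0, 0, 0]}]}}

```text
clock: 7.18
position: [0.5787, -0.0367, 0.0981]
tcp_rot: [0.001, 2.218, -2.22]
contact_force: [-0.0, -10.0, 5.5]
finger_gap: 0.226
```

```bash
python3 st.py;  python3 -c "
from h import *
p=save('wrist','w4',None,1.5);save('top','t4',(30,95,230,240),4)"
```

```text
7.17 [ 0.5787 -0.0367  0.0981] [ 0.275  0.323 -0.376  0.002 -0.87   1.297] F [ -0.  -10.    5.5] gap 0.226
[[-1.0, 0.003, 0.002], [-0.002, -0.001, -1.0], [-0.003, -1.0, 0.001]]
```

View pics/w4.png

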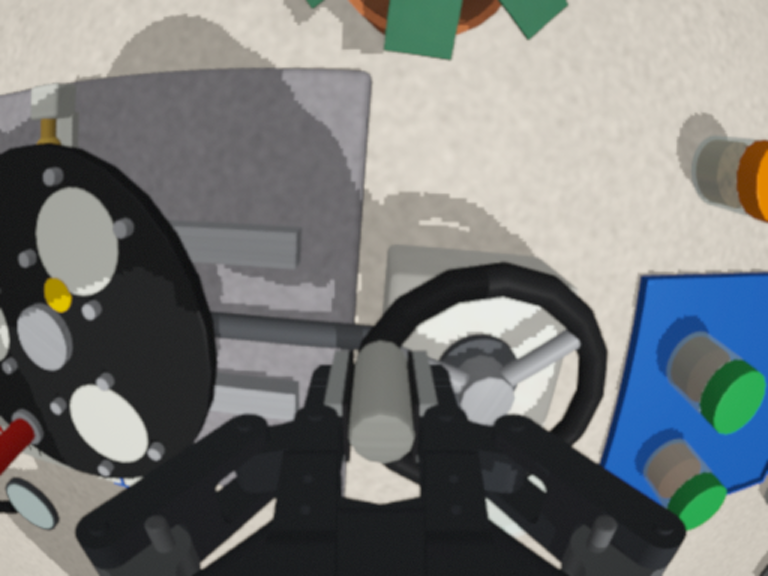

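View pics/t4.png

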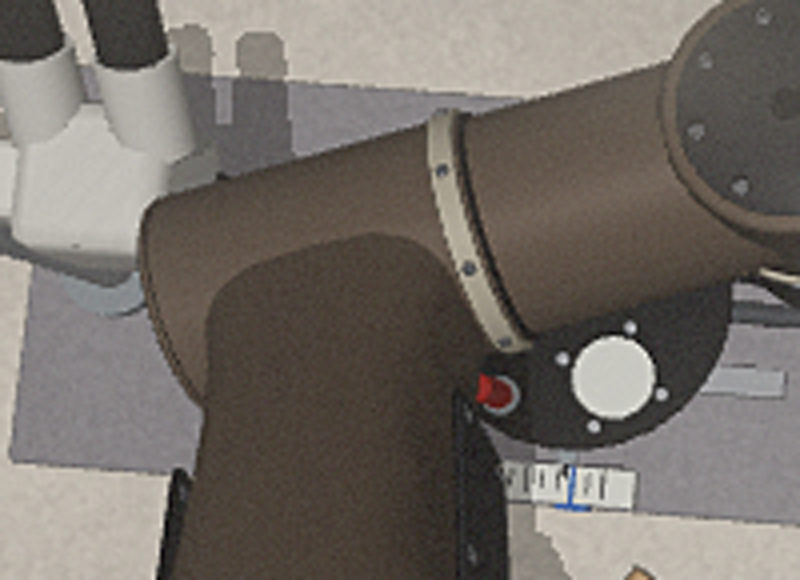

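>>> {"name": "step_arm", "arguments": {"plan": [{"xyz": [0.65, 0, -0.09], "dr": [0, 0, 0]}, {"xyz": [0.61, 0, 0.24], "dr": [0, 0, 0]}, {"xyz": [0, 0, 0], "dr": [0, 0, 0]}]}}

```text
clock: 7.65
position: [0.5257, -0.0435, 0.0981]
tcp_rot: [-0.002, 2.221, -2.221]
contact_force: [-6.0, 4.6, 10.2]
finger_gap: 0.224
```

```bash
python3 st.py;  python3 -c "
from h import *
p=save('wrist','w5',None,1.5);save('top','t5',(100,95,230,240),5)"
```

```text
7.65 [ 0.5257 -0.0435  0.0981] [ 0.289  0.248 -0.487 -0.    -0.837  1.283] F [-6.   4.6 10.2] gap 0.224
[[-1.0, -0.0, 0.001], [-0.001, 0.0, -1.0], [0.0, -1.0, -0.0]]
```

View pics/w5.png

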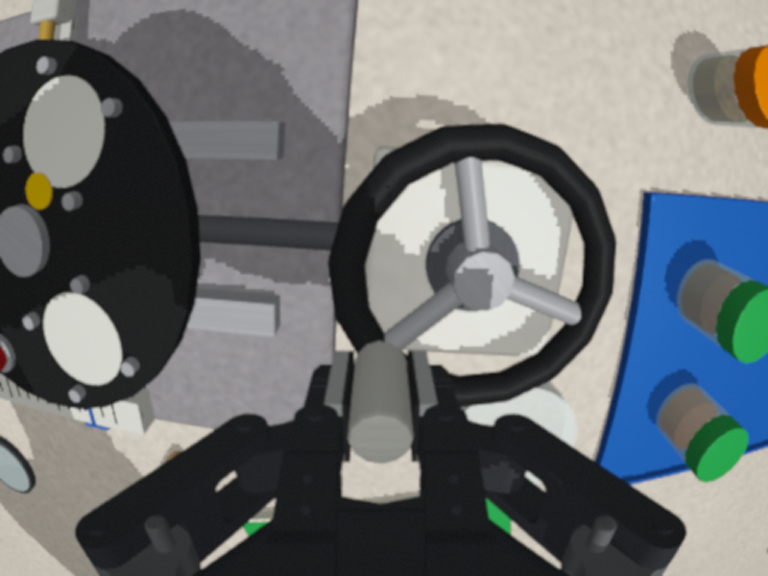

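View pics/t5.png

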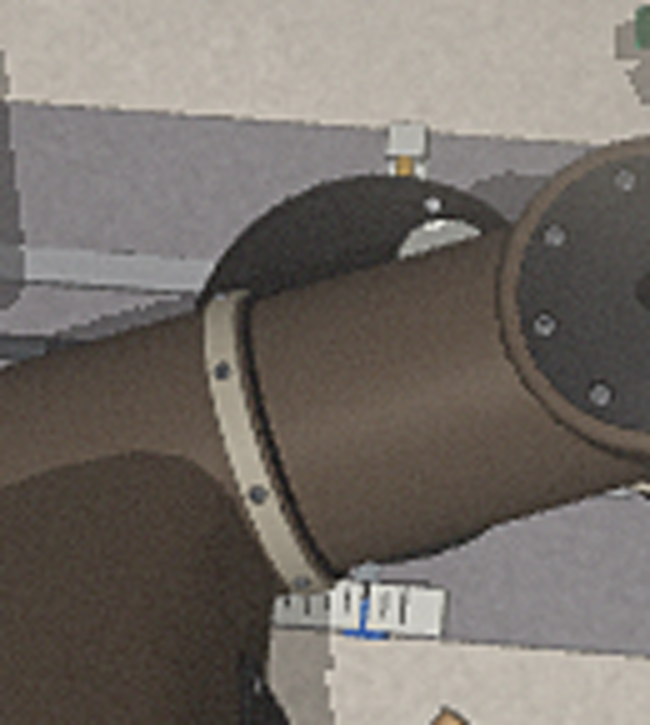

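>>> {"name": "step_arm", "arguments": {"plan": [{"xyz": [0, 0, 0], "dr": [0, 0, 0]}, {"xyz": [0, 0, 0], "dr": [0, 0, 0]}, {"xyz": [0, 0, 0], "dr": [0, 0, 0]}, {"xyz": [0, -1, 0], "dr": [0, 0, 0]}, {"xyz": [0, -1, 0], "dr": [0, 0, 0]}, {"xyz": [0, -1, 0], "dr": [0, 0, 0]}, {"xyz": [0, -1, 0], "dr": [0, 0, 0]}, {"xyz": [0, 0, 0], "dr": [0, 0, 0]}], "gripper": 1}}

```text
clock: 8.75
position: [0.5285, -0.0429, 0.2606]
tcp_rot: [0.005, 2.219, -2.217]
contact_force: [-0.1, 0.6, -0.5]
finger_gap: 1.006
```

```bash
python3 st.py;  python3 -c "
from h import *
p=save('wrist','w6',(0,0,512,256),1.5);np.save('w6.npy',p['T'])
im=cv2.imread('pics/w6_raw.png'); cv2.imwrite('pics/w6b.png',cv2.resize(im[120:240,10:190],None,fx=4.4,fy=4.4,interpolation=cv2.INTER_CUBIC))"
```

```text
8.75 [ 0.5285 -0.0429  0.2606] [ 2.900e-01  9.700e-02 -2.640e-01  1.000e-03 -1.204e+00  1.282e+00] F [-0.1  0.6 -0.5] gap 1.006
[[-1.0, 0.006, 0.002], [-0.002, 0.001, -1.0], [-0.006, -1.0, -0.001]]
```

View pics/w6.png

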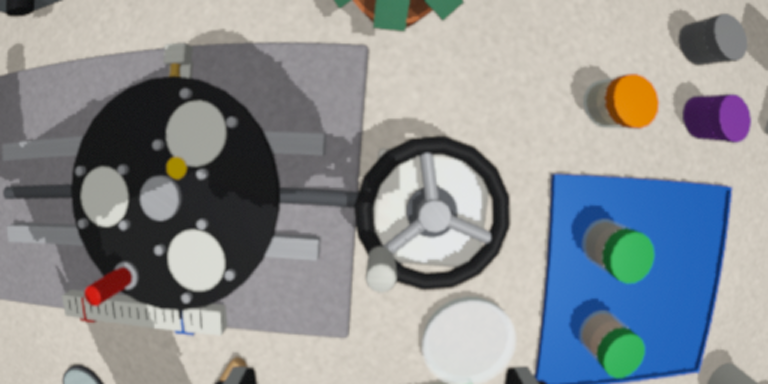

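View pics/w6b.png

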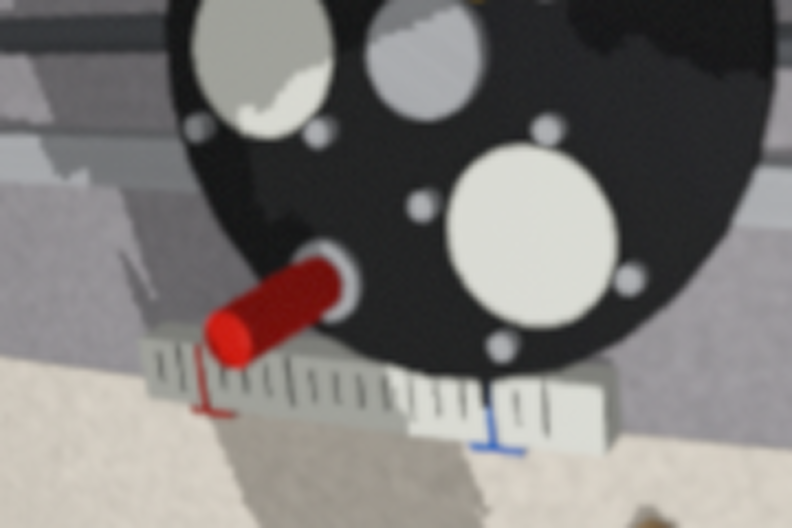

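The pointer lies exactly on the blue tick (w6b 487,395). Next I'll cross-check the jars and places from this view.

```bash
python3 -c "
from h import *
from fit import W
p=camera_params('wrist')
for n,uv,z in [('A',(629,257),.066),('B',(620,354),.066),('used',(633,101),.062),('p0',(196,133),.068),('p2',(197,261),.068),('p1',(104,197),.068),('hub',(435,215),.09),('crank',(382,276),.138)]:
  print(n,onz(p,(uv[0]/1.5-.17,uv[1]/1.5-.17),z,True).round(4))
"
```

```text
[ 0.57103892  0.11395319 -0.07928343  0.0807268 ]
[ 0.7 -0.8  0.1  0.4 -1.2  0.2  0.3 -0.   0.1  0.1 -0.2 -0.  -0.2  0.
  0.3  0.1]
A [ 0.5208 -0.259   0.066 ]
B [ 0.4264 -0.2691  0.066 ]
used [ 0.6546 -0.2523  0.062 ]
p0 [0.6201 0.1001 0.068 ]
p2 [0.5164 0.1078 0.068 ]
p1 [0.575  0.1939 0.068 ]
hub [ 0.5555 -0.0818  0.09  ]
crank [ 0.5252 -0.0441  0.138 ]
```

>>> {"name": "step_arm", "arguments": {"plan": [{"xyz": [0.1, 0, 0.8], "dr": [0, 0, 0]}, {"xyz": [0.1, 0, 1], "dr": [0, 0, 0]}, {"xyz": [0, 0, 1], "dr": [0, 0, 0]}, {"xyz": [0, 0, 1], "dr": [0, 0, 0]}, {"xyz": [0, 0, 1], "dr": [0, 0, 0]}, {"xyz": [0, 0, 0.7], "dr": [0, 0, 0]}, {"xyz": [0, 0.5, 0], "dr": [0, 0, 0]}, {"xyz": [0, 0.5, 0], "dr": [0, 0, 0]}]}}

```text
clock: 9.8
position: [0.5182, -0.2635, 0.215]
tcp_rot: [0.003, -2.221, 2.219]
contact_force: [0.4, -0.5, -0.0]
finger_gap: 1.0
```

```bash
python3 st.py;  python3 -c "
from h import *
p=save('wrist','w7',None,1.5)
print(proj(p,(.521,-.2625,.066),True)*1.5)"
```

```text
9.8 [ 0.5182 -0.2635  0.215 ] [-0.134  0.219 -0.222 -0.    -1.133  1.705] F [ 0.4 -0.5 -0. ] gap 1.0
[[-1.0, -0.002, -0.0], [0.0, 0.001, -1.0], [0.002, -1.0, -0.001]]
[378.45542687 255.04732357]
```

View pics/w7.png

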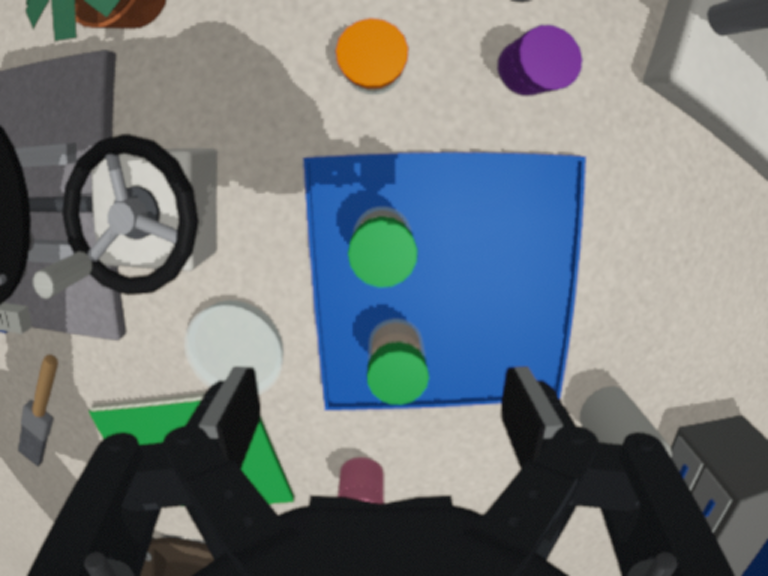

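```bash
python3 -c "
from h import *
p=camera_params('wrist')
for n,uv,z in [('A',(383,252),.066),('B',(398,374),.066),('used',(372,53),.062)]:
  print(n,onz(p,(uv[0]/1.5-.17,uv[1]/1.5-.17),z,True).round(4))
"
```

```text
A [ 0.5222 -0.2643  0.066 ]
B [ 0.4285 -0.2756  0.066 ]
used [ 0.654  -0.2573  0.062 ]
```

>>> {"name": "step_arm", "arguments": {"plan": [{"xyz": [-0.09, 0.9, 0.02], "dr": [0, 0, 0]}, {"xyz": [0, 1, 0], "dr": [0, 0, 0]}, {"xyz": [0, 1, 0], "dr": [0, 0, 0]}, {"xyz": [0, 1, 0], "dr": [0, 0, 0]}, {"xyz": [0, 0.6, 0], "dr": [0, 0, 0]}, {"xyz": [0, 0.32, 0], "dr": [0, 0, 0]}, {"xyz": [0, 0, 0], "dr": [0, 0, 0]}]}}

```text
clock: 10.72
position: [0.522, -0.2637, 0.0236]
tcp_rot: [0.004, -2.221, 2.221]
contact_force: [-0.5, -0.4, 0.4]
finger_gap: 1.0
```

>>> {"name": "step_arm", "arguments": {"plan": [{"xyz": [0, 0, 0], "dr": [0, 0, 0]}, {"xyz": [0, 0, 0], "dr": [0, 0, 0]}, {"xyz": [0, 0, 0], "dr": [0, 0, 0]}, {"xyz": [0, 0, 0], "dr": [0, 0, 0]}], "gripper": -1, "squeeze": 60}}

```text
clock: 11.22
position: [0.5235, -0.264, 0.0259]
tcp_rot: [0.001, 2.219, -2.22]
contact_force: [-1.6, 0.1, 6.3]
finger_gap: 0.549
```

```bash
python3 st.py;  python3 -c "
from h import *
p=save('wrist','w8',None,1.5)"
```

```text
11.22 [ 0.5235 -0.264   0.0259] [-0.134  0.423 -0.427  0.    -0.719  1.706] F [-1.6  0.1  6.3] gap 0.549
[[-1.0, 0.002, 0.002], [-0.002, -0.001, -1.0], [-0.002, -1.0, 0.001]]
```

View pics/w8.png

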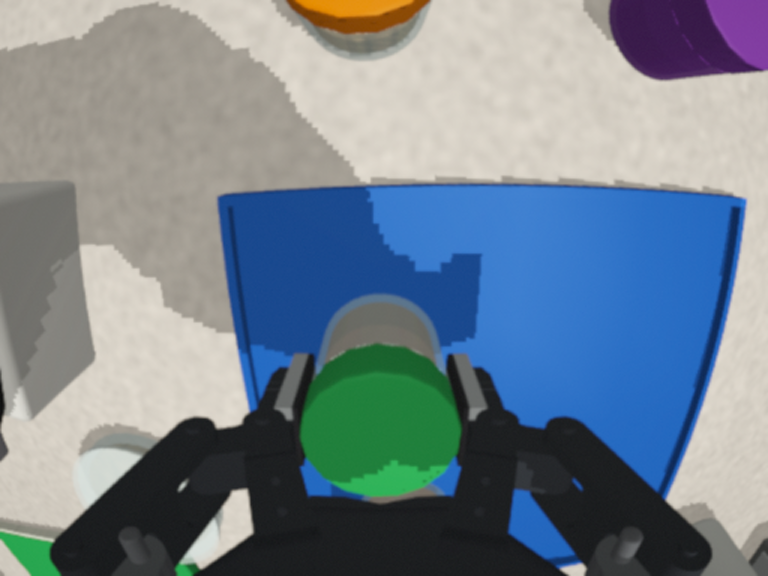

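>>> {"name": "step_arm", "arguments": {"plan": [{"xyz": [0, -0.4, 0], "dr": [0, 0, 0]}, {"xyz": [0, -0.8, 0], "dr": [0, 0, 0]}, {"xyz": [0, -1, 0], "dr": [0, 0, 0]}, {"xyz": [0, -1, 0], "dr": [0, 0, 0]}, {"xyz": [0, -1, 0], "dr": [0, 0, 0]}, {"xyz": [0, -0.4, 0], "dr": [0, 0, 0]}]}}

```text
clock: 12.02
position: [0.5234, -0.2641, 0.2121]
tcp_rot: [0.003, 2.217, -2.22]
contact_force: [-1.2, 0.1, -2.2]
finger_gap: 0.548
```

>>> {"name": "step_arm", "arguments": {"plan": [{"xyz": [-0.24, 0, -0.5], "dr": [0, 0, 0]}, {"xyz": [-0.25, 0, -1], "dr": [0, 0, 0]}, {"xyz": [-0.25, 0, -1], "dr": [0, 0, 0]}, {"xyz": [-0.25, 0, -1], "dr": [0, 0, 0]}, {"xyz": [-0.25, 0, -1], "dr": [0, 0, 0]}, {"xyz": [-0.25, 0, -1], "dr": [0, 0, 0]}, {"xyz": [-0.25, 0, -1], "dr": [0, 0, 0]}, {"xyz": [-0.25, 0, -1], "dr": [0, 0, 0]}, {"xyz": [-0.25, 0, -1], "dr": [0, 0, 0]}, {"xyz": [-0.2, 0, -0.5], "dr": [0, 0, 0]}]}}

```text
clock: 13.28
position: [0.6195, 0.0981, 0.2079]
tcp_rot: [-0.004, 2.221, -2.221]
contact_force: [0.7, -0.5, -0.8]
finger_gap: 0.554
```

```bash
python3 st.py;  python3 -c "
from h import *
p=save('wrist','w9',None,1.5)
for q in [(.621,.1,.068),(.5174,.108,.068)]: print(proj(p,q,True)*1.5)"
```

```text
13.28 [0.6195 0.0981 0.2079] [ 0.468  0.297 -0.132 -0.    -1.143  1.106] F [ 0.7 -0.5 -0.8] gap 0.554
[[-1.0, -0.001, 0.003], [-0.003, -0.0, -1.0], [0.001, -1.0, 0.0]]
[376.75278897 260.75798344]
[366.19198002 394.63831104]
```

View pics/w9.png

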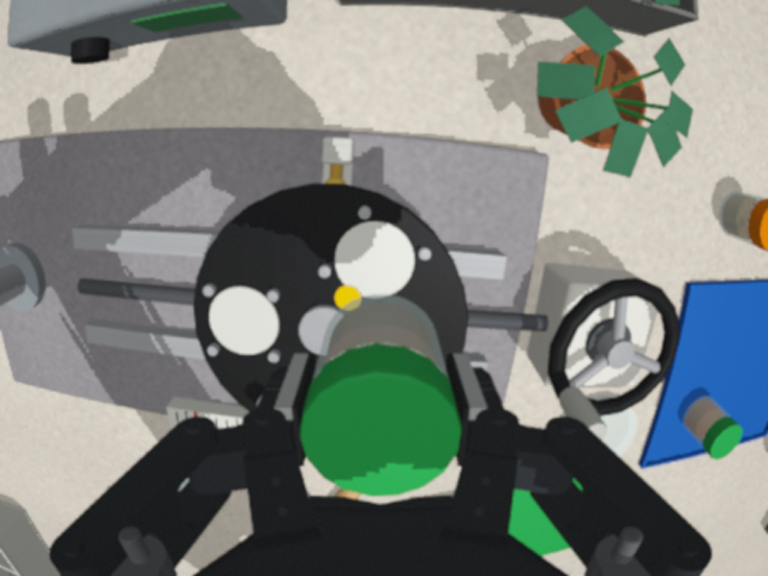

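```bash
python3 -c "
from h import *
p=camera_params('wrist'); s=env.sense()['position']
im=cv2.imread('pics/w9.png')
for dx,c in [(0,(0,0,255)),(-.003,(255,0,0))]:
  for z in (-.022,.040):
    for t in np.linspace(0,2*np.pi,120):
      u=proj(p,s+[dx+.024*np.cos(t),.024*np.sin(t),z],True)*1.5
      cv2.circle(im,tuple(int(v) for v in u),1,c,-1)
cv2.imwrite('pics/w9o.png',im[230:530,250:520].repeat(2,0).repeat(2,1))
"
```

```text
(no output)
```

View pics/w9o.png

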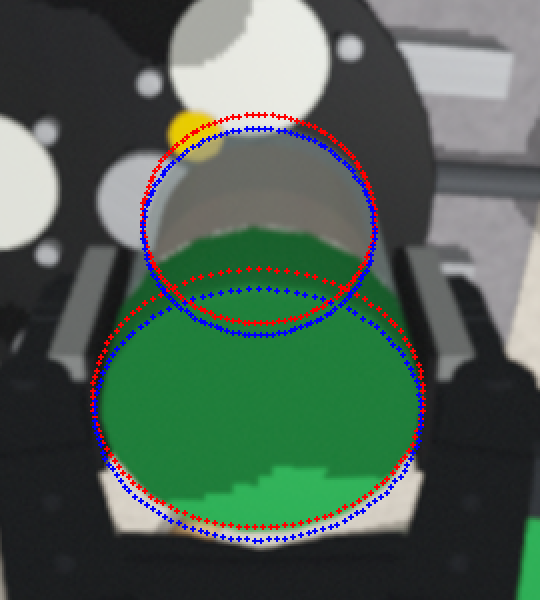

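>>> {"name": "step_arm", "arguments": {"plan": [{"xyz": [-0.07, 0.7, -0.07], "dr": [0, 0, 0]}, {"xyz": [0, 1, 0], "dr": [0, 0, 0]}, {"xyz": [0, 0.7, 0], "dr": [0, 0, 0]}, {"xyz": [0, 0.3, 0], "dr": [0, 0, 0]}, {"xyz": [0, 0.2, 0], "dr": [0, 0, 0]}, {"xyz": [0, 0, 0], "dr": [0, 0, 0]}]}}

```text
clock: 14.08
position: [0.6227, 0.099, 0.0928]
tcp_rot: [-0.001, 2.221, -2.221]
contact_force: [0.2, 0.2, -0.9]
finger_gap: 0.549
```

```bash
python3 st.py;  python3 -c "
from h import *
p=save('wrist','w10',None,1.5)"
```

```text
14.07 [0.6227 0.099  0.0928] [ 0.467  0.403 -0.262  0.    -0.905  1.105] F [ 0.2  0.2 -0.9] gap 0.549
[[-1.0, 0.0, 0.001], [-0.001, 0.0, -1.0], [-0.0, -1.0, -0.0]]
```

View pics/w10.png

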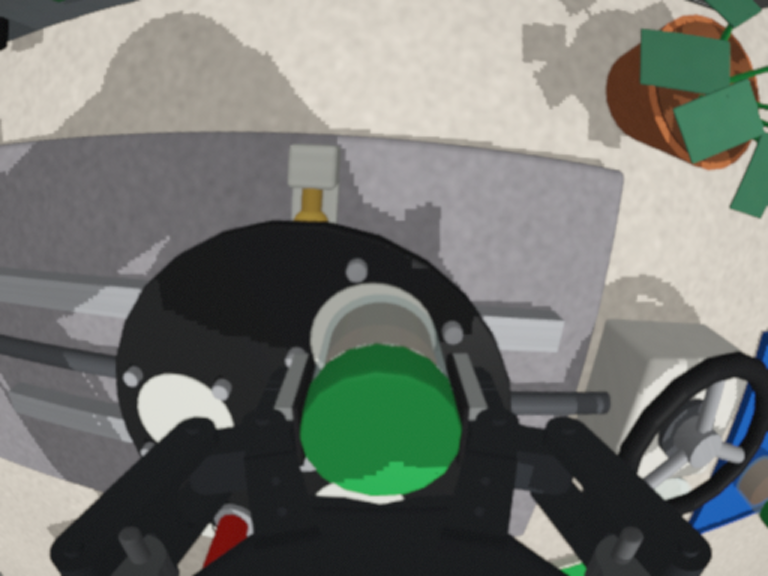

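>>> {"name": "step_arm", "arguments": {"plan": [{"xyz": [-0.03, 0.03, -0.065], "dr": [0, 0, 0]}, {"xyz": [0, 0, 0], "dr": [0, 0, 0]}]}}

```text
clock: 14.38
position: [0.6242, 0.1021, 0.0919]
tcp_rot: [-0.001, 2.221, -2.22]
contact_force: [-0.4, -0.2, -1.0]
finger_gap: 0.544
```

```bash
python3 st.py;  python3 -c "
from h import *
p=save('wrist','w11',(180,160,330,350),4)
im=cv2.imread('pics/w11_raw.png'); cv2.imwrite('pics/w11.png',cv2.resize(im[170:290,190:320],None,fx=4.5,fy=4.5,interpolation=cv2.INTER_CUBIC))
"
```

```text
14.38 [0.6242 0.1021 0.0919] [ 0.47   0.406 -0.26   0.    -0.904  1.102] F [-0.4 -0.2 -1. ] gap 0.544
[[-1.0, 0.001, 0.002], [-0.002, 0.0, -1.0], [-0.001, -1.0, -0.0]]
```

View pics/w11.png

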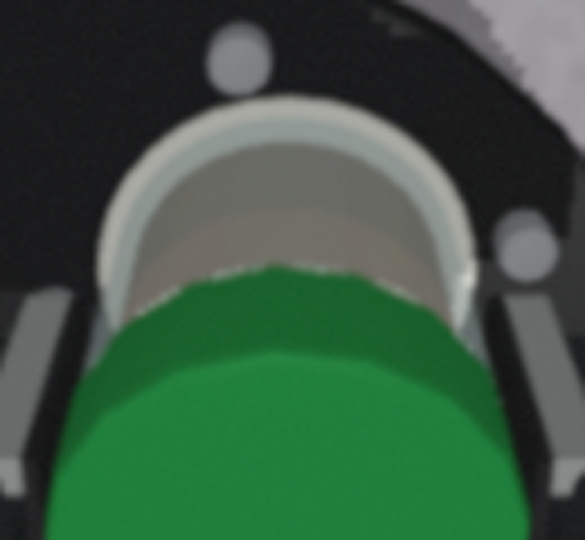

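>>> {"name": "step_arm", "arguments": {"plan": [{"xyz": [0, 0.03, 0], "dr": [0, 0, 0]}, {"xyz": [0, 0, 0], "dr": [0, 0, 0]}, {"xyz": [0, 0, 0], "dr": [0, 0, 0]}, {"xyz": [0, -0.5, 0], "dr": [0, 0, 0]}, {"xyz": [0, -1, 0], "dr": [0, 0, 0]}, {"xyz": [0, -1, 0], "dr": [0, 0, 0]}, {"xyz": [0, -0.6, 0], "dr": [0, 0, 0]}, {"xyz": [0, 0, 0], "dr": [0, 0, 0]}], "gripper": 0.45}}

```text
clock: 15.42
position: [0.6249, 0.1021, 0.2168]
tcp_rot: [0.003, 2.22, -2.217]
contact_force: [0.0, 0.8, 0.2]
finger_gap: 0.724
```

```bash
python3 st.py;  python3 -c "
from h import *
p=save('wrist','w12',None,1.5)
"
```

```text
15.43 [0.6249 0.1021 0.2168] [ 4.700e-01  2.970e-01 -1.110e-01  1.000e-03 -1.158e+00  1.102e+00] F [0.  0.8 0.2] gap 0.724
[[-1.0, 0.004, 0.002], [-0.002, 0.002, -1.0], [-0.004, -1.0, -0.002]]
```

View pics/w12.png

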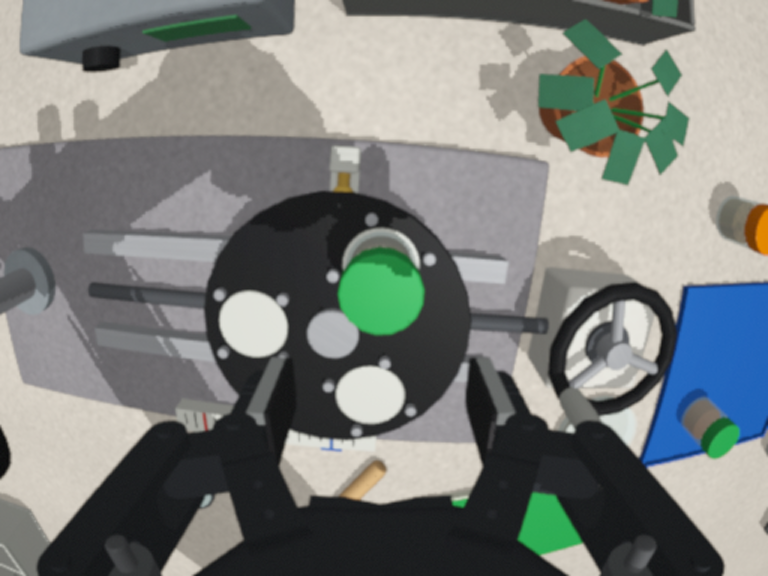

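```bash
python3 -c "
from h import *
p=camera_params('wrist')
for n,uv,z in [('A',(381.5,291),.130),('p2',(370,395),.068),('p1',(253,323),.068)]:
  print(n,onz(p,(uv[0]/1.5-.17,uv[1]/1.5-.17),z,True).round(4))
"
```

```text
A [0.6244 0.1011 0.13  ]
p2 [0.5179 0.1096 0.068 ]
p1 [0.5775 0.1946 0.068 ]
```

>>> {"name": "step_arm", "arguments": {"plan": [{"xyz": [0.5, 0, 0.8], "dr": [0, 0, 0]}, {"xyz": [0.5, 0, 0.97], "dr": [0, 0, 0]}, {"xyz": [0.5, 0, 0.97], "dr": [0, 0, 0]}, {"xyz": [0.5, 0, 0.97], "dr": [0, 0, 0]}, {"xyz": [0.5, 0, 0.97], "dr": [0, 0, 0]}, {"xyz": [0.5, 0, 0.97], "dr": [0, 0, 0]}, {"xyz": [0.5, 0, 0.97], "dr": [0, 0, 0]}, {"xyz": [0.5, 0, 0.97], "dr": [0, 0, 0]}, {"xyz": [0.5, 0, 0.97], "dr": [0, 0, 0]}, {"xyz": [0.45, 0, 0.8], "dr": [0, 0, 0]}], "gripper": 1}}

```text
clock: 16.73
position: [0.4248, -0.274, 0.213]
tcp_rot: [0.003, -2.222, 2.22]
contact_force: [0.2, -1.0, -1.1]
finger_gap: 0.996
```

>>> {"name": "step_arm", "arguments": {"plan": [{"xyz": [0, 0.5, 0.08], "dr": [0, 0, 0]}, {"xyz": [0, 0.5, 0], "dr": [0, 0, 0]}, {"xyz": [0, 0, 0], "dr": [0, 0, 0]}]}}

```text
clock: 17.1
position: [0.4246, -0.2758, 0.172]
tcp_rot: [0.006, -2.221, 2.218]
contact_force: [0.5, 0.8, 0.3]
finger_gap: 0.997
```

```bash
python3 st.py;  python3 -c "
from h import *
p=save('wrist','w13',None,1.5);save('top','t13')
print(proj(p,(.427,-.276,.066),True)*1.5)
"
```

```text
17.1 [ 0.4246 -0.2758  0.172 ] [-1.880e-01  1.330e-01 -4.360e-01 -1.000e-03 -1.007e+00  1.760e+00] F [0.5 0.8 0.3] gap 0.997
[[-1.0, -0.004, 0.001], [-0.001, 0.001, -1.0], [0.004, -1.0, -0.001]]
[380.14263185 274.50696967]
```

View pics/w13.png

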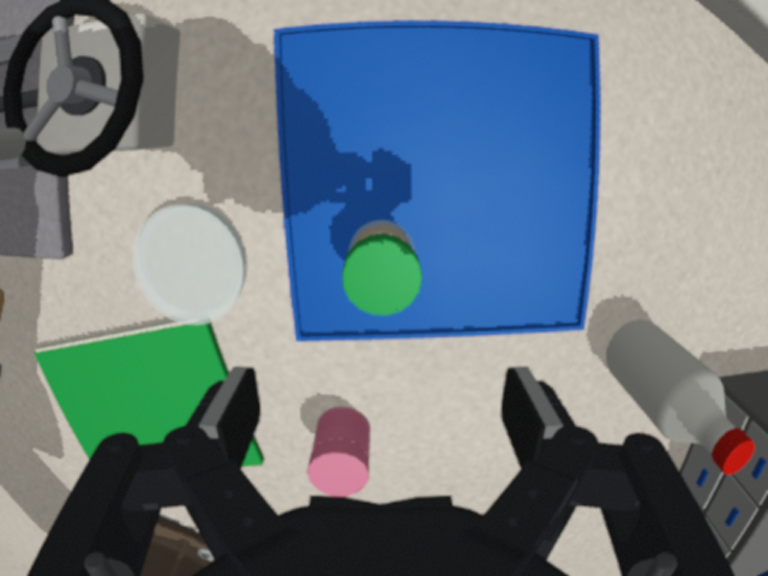

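View pics/t13.png

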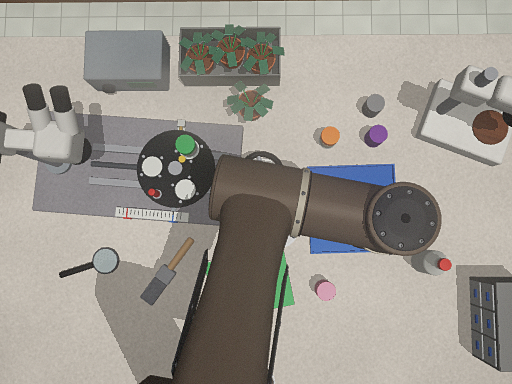

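>>> {"name": "step_arm", "arguments": {"plan": [{"xyz": [-0.06, 0.8, 0.02], "dr": [0, 0, 0]}, {"xyz": [0, 1, 0], "dr": [0, 0, 0]}, {"xyz": [0, 1, 0], "dr": [0, 0, 0]}, {"xyz": [0, 0.6, 0], "dr": [0, 0, 0]}, {"xyz": [0, 0.33, 0], "dr": [0, 0, 0]}, {"xyz": [0, 0, 0], "dr": [0, 0, 0]}]}}

```text
clock: 17.95
position: [0.4288, -0.2769, 0.0248]
tcp_rot: [-0.003, 2.221, -2.221]
contact_force: [-0.4, -0.1, -0.6]
finger_gap: 0.998
```

>>> {"name": "step_arm", "arguments": {"plan": [{"xyz": [0, 0, 0], "dr": [0, 0, 0]}, {"xyz": [0, 0, 0], "dr": [0, 0, 0]}, {"xyz": [0, 0, 0], "dr": [0, 0, 0]}, {"xyz": [0, 0, 0], "dr": [0, 0, 0]}], "gripper": -1, "squeeze": 60}}

```text
clock: 18.45
position: [0.4295, -0.2772, 0.0262]
tcp_rot: [0.001, 2.219, -2.22]
contact_force: [-1.0, 0.7, 6.5]
finger_gap: 0.547
```

```bash
python3 st.py
```

```text
18.45 [ 0.4295 -0.2772  0.0262] [-0.188  0.326 -0.596  0.    -0.647  1.76 ] F [-1.   0.7  6.5] gap 0.547
[[-1.0, 0.002, 0.002], [-0.002, -0.001, -1.0], [-0.002, -1.0, 0.001]]
```

>>> {"name": "step_arm", "arguments": {"plan": [{"xyz": [0, -0.4, 0], "dr": [0, 0, 0]}, {"xyz": [0, -0.8, 0], "dr": [0, 0, 0]}, {"xyz": [0, -1, 0], "dr": [0, 0, 0]}, {"xyz": [0, -1, 0], "dr": [0, 0, 0]}, {"xyz": [0, -1, 0], "dr": [0, 0, 0]}, {"xyz": [0, -0.4, 0], "dr": [0, 0, 0]}]}}

```text
clock: 19.2
position: [0.4295, -0.2772, 0.2119]
tcp_rot: [0.003, 2.217, -2.22]
contact_force: [0.7, -0.1, -1.0]
finger_gap: 0.546
```

>>> {"name": "step_arm", "arguments": {"plan": [{"xyz": [-0.22, 0, -0.75], "dr": [0, 0, 0]}, {"xyz": [-0.22, 0, -1], "dr": [0, 0, 0]}, {"xyz": [-0.22, 0, -1], "dr": [0, 0, 0]}, {"xyz": [-0.22, 0, -1], "dr": [0, 0, 0]}, {"xyz": [-0.22, 0, -1], "dr": [0, 0, 0]}, {"xyz": [-0.22, 0, -1], "dr": [0, 0, 0]}, {"xyz": [-0.22, 0, -1], "dr": [0, 0, 0]}, {"xyz": [-0.22, 0, -1], "dr": [0, 0, 0]}, {"xyz": [-0.22, 0, -1], "dr": [0, 0, 0]}, {"xyz": [-0.22, 0, -0.9], "dr": [0, 0, 0]}]}}

```text
clock: 20.45
position: [0.5158, 0.1105, 0.2084]
tcp_rot: [-0.003, 2.221, -2.221]
contact_force: [0.7, -0.2, -0.1]
finger_gap: 0.551
```

>>> {"name": "step_arm", "arguments": {"plan": [{"xyz": [0, 1, 0], "dr": [0, 0, 0]}, {"xyz": [0, 1, 0], "dr": [0, 0, 0]}, {"xyz": [0, 0.4, 0], "dr": [0, 0, 0]}, {"xyz": [0, 0, 0], "dr": [0, 0, 0]}]}}

```text
clock: 20.95
position: [0.5149, 0.1085, 0.1112]
tcp_rot: [0.005, -2.218, 2.222]
contact_force: [1.2, 0.4, 0.3]
finger_gap: 0.549
```

```bash
python3 st.py;  python3 -c "
from h import *
p=save('wrist','w14',None,1.5)
"
```

```text
20.95 [0.5149 0.1085 0.1112] [ 0.581  0.231 -0.472 -0.    -0.871  0.992] F [1.2 0.4 0.3] gap 0.549
[[-1.0, -0.003, 0.001], [-0.001, -0.002, -1.0], [0.003, -1.0, 0.002]]
```

View pics/w14.png

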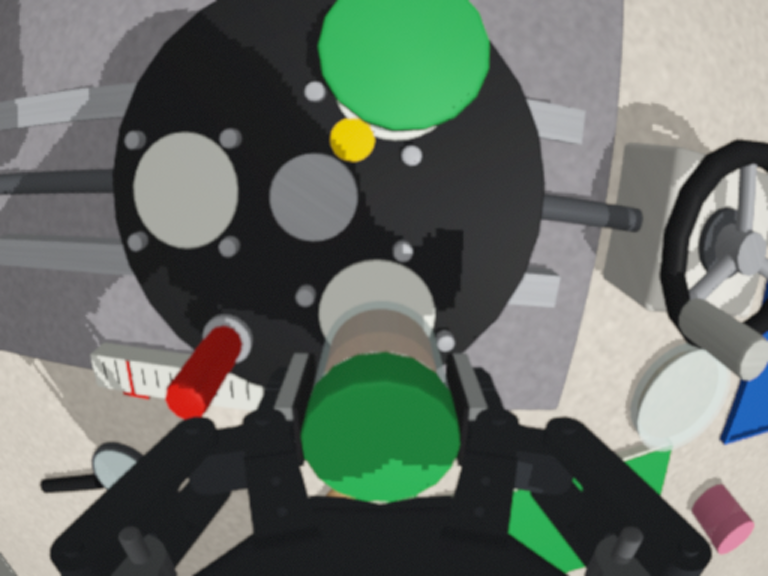

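>>> {"name": "step_arm", "arguments": {"plan": [{"xyz": [-0.09, 0.3, -0.03], "dr": [0, 0, 0]}, {"xyz": [0, 0.17, 0], "dr": [0, 0, 0]}, {"xyz": [0, 0, 0], "dr": [0, 0, 0]}]}}

```text
clock: 21.38
position: [0.5194, 0.1101, 0.0936]
tcp_rot: [-0.002, 2.221, -2.222]
contact_force: [0.5, -0.7, -0.1]
finger_gap: 0.554
```

```bash
python3 st.py;  python3 -c "
from h import *
p=save('wrist','w15')
im=cv2.imread('pics/w15_raw.png'); cv2.imwrite('pics/w15.png',cv2.resize(im[170:290,190:320],None,fx=4.5,fy=4.5,interpolation=cv2.INTER_CUBIC))
"
```

```text
21.38 [0.5194 0.1101 0.0936] [ 0.578  0.259 -0.484 -0.    -0.829  0.994] F [ 0.5 -0.7 -0.1] gap 0.554
[[-1.0, -0.001, 0.001], [-0.001, -0.001, -1.0], [0.001, -1.0, 0.001]]
```

View pics/w15.png

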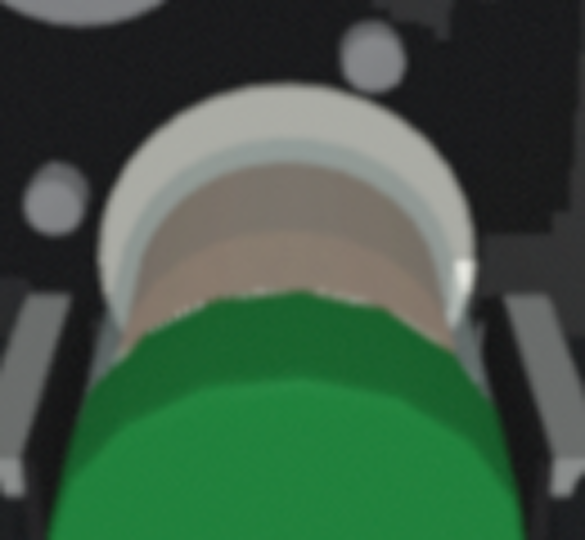

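>>> {"name": "step_arm", "arguments": {"plan": [{"xyz": [-0.06, 0.04, 0], "dr": [0, 0, 0]}, {"xyz": [0, 0, 0], "dr": [0, 0, 0]}]}}

```text
clock: 21.68
position: [0.5224, 0.1104, 0.0926]
tcp_rot: [-0.001, 2.221, -2.22]
contact_force: [-0.4, 0.0, -1.0]
finger_gap: 0.549
```

>>> {"name": "step_arm", "arguments": {"plan": [{"xyz": [0, 0, 0], "dr": [0, 0, 0]}, {"xyz": [0, 0, 0], "dr": [0, 0, 0]}, {"xyz": [0, 0, 0], "dr": [0, 0, 0]}, {"xyz": [0, -0.5, 0], "dr": [0, 0, 0]}, {"xyz": [0, -1, 0], "dr": [0, 0, 0]}, {"xyz": [0, -1, 0], "dr": [0, 0, 0]}, {"xyz": [0, -0.6, 0], "dr": [0, 0, 0]}, {"xyz": [0, 0, 0], "dr": [0, 0, 0]}, {"xyz": [0, 0, 0], "dr": [0, 0, 0]}], "gripper": 0.45}}

```text
clock: 22.8
position: [0.5217, 0.1102, 0.2158]
tcp_rot: [-0.002, 2.221, -2.221]
contact_force: [-0.1, -0.3, -0.3]
finger_gap: 0.725
```

```bash
python3 st.py;  python3 -c "
from h import *
p=save('wrist','w16',None,1.5)
for q in [(.5181,.109,.130),(.6218,.101,.130)]: print(proj(p,q,True)*1.5)
"
```

```text
22.8 [0.5217 0.1102 0.2158] [ 0.576  0.137 -0.322 -0.    -1.112  0.996] F [-0.1 -0.3 -0.3] gap 0.725
[[-1.0, -0.001, 0.001], [-0.001, -0.0, -1.0], [0.001, -1.0, 0.0]]
[381.87330481 296.67116013]
[398.10115962 101.66534794]
```

View pics/w16.png

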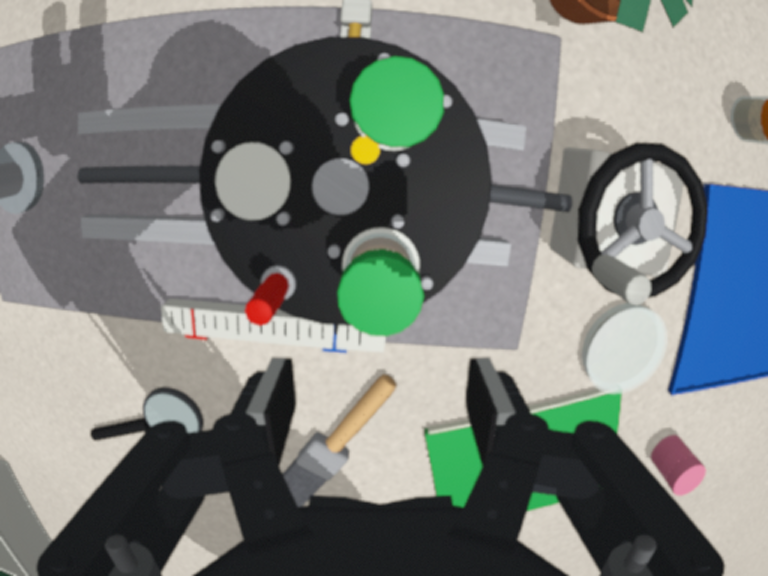

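>>> {"name": "step_arm", "arguments": {"plan": [{"xyz": [0.2, 0, -0.85], "dr": [0, 0, 0]}, {"xyz": [0.17, 0, -0.9], "dr": [0, 0, 0]}, {"xyz": [0, 0, 0], "dr": [0, 0, 0]}], "gripper": -0.06}}

```text
clock: 23.22
position: [0.5066, 0.1818, 0.2153]
tcp_rot: [-0.006, 2.219, -2.222]
contact_force: [0.1, -0.1, -0.8]
finger_gap: 0.47
```

```bash
python3 st.py;  python3 -c "
from h import *
p=save('wrist','w17',None,1.5)
print(proj(p,(.5068,.1803,.126),True)*1.5)
"
```

```text
23.23 [0.5066 0.1818 0.2153] [ 0.709  0.147 -0.312 -0.    -1.114  0.866] F [ 0.1 -0.1 -0.8] gap 0.47
[[-1.0, -0.002, 0.004], [-0.004, -0.001, -1.0], [0.002, -1.0, 0.001]]
[382.18352069 287.9711806 ]
```

View pics/w17.png

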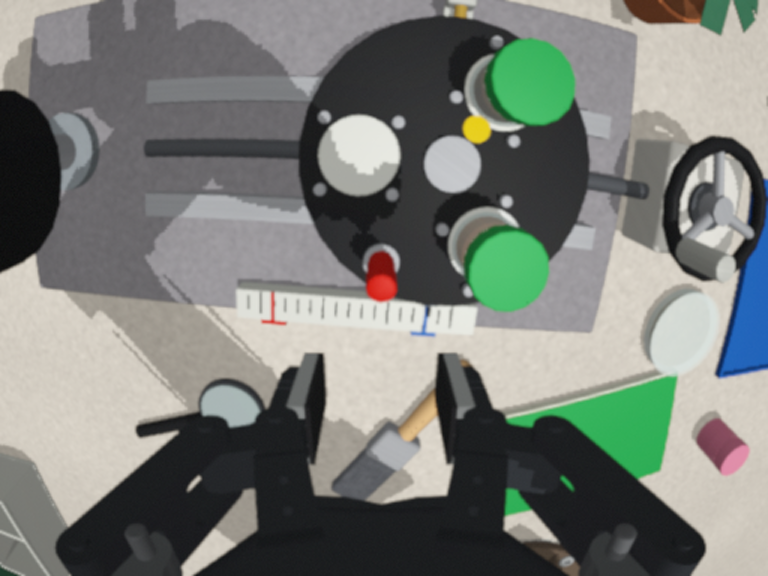

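>>> {"name": "step_arm", "arguments": {"plan": [{"xyz": [0, 0.9, 0.03], "dr": [0, 0, 0]}, {"xyz": [0, 1, 0], "dr": [0, 0, 0]}, {"xyz": [0, 0.7, 0], "dr": [0, 0, 0]}, {"xyz": [0, 0.33, 0], "dr": [0, 0, 0]}, {"xyz": [0, 0, 0], "dr": [0, 0, 0]}]}}

```text
clock: 23.9
position: [0.507, 0.1784, 0.0986]
tcp_rot: [0.003, -2.22, 2.223]
contact_force: [-0.6, 0.6, 0.6]
finger_gap: 0.473
```

>>> {"name": "step_arm", "arguments": {"plan": [{"xyz": [0, 0, 0], "dr": [0, 0, 0]}, {"xyz": [0, 0, 0], "dr": [0, 0, 0]}, {"xyz": [0, 0, 0], "dr": [0, 0, 0]}, {"xyz": [0, 0, 0], "dr": [0, 0, 0]}], "gripper": -1, "squeeze": 40}}

```text
clock: 24.4
position: [0.5084, 0.1809, 0.1008]
tcp_rot: [0.002, 2.223, -2.215]
contact_force: [0.1, 4.5, -1.4]
finger_gap: 0.195
```

```bash
python3 st.py;  python3 -c "
from h import *
p=save('wrist','w18',None,1.5)
c=np.array([.5728,.1345]); s=env.sense()['position'][:2]-c; print(np.hypot(*s),np.degrees(np.arctan2(s[1],s[0])))
a=145.2
r=.08
for st in (5,9,12,14,14,14,14,14,12,8,4):
  b=a+st; A,B=np.radians([a,b]); print(st,'[%.2f, 0, %.2f]'%(-r*(np.cos(B)-np.cos(A))/.04,-r*(np.sin(B)-np.sin(A))/.04)); a=b
"
```

```text
24.4 [0.5084 0.1809 0.1008] [ 0.705  0.26  -0.461 -0.001 -0.845  0.868] F [ 0.1  4.5 -1.4] gap 0.195
[[-1.0, 0.003, 0.002], [-0.002, 0.003, -1.0], [-0.003, -1.0, -0.003]]
0.0793772852663485 144.19575979064203
5 [0.09, 0, 0.15]
9 [0.13, 0, 0.28]
12 [0.11, 0, 0.40]
14 [0.02, 0, 0.49]
14 [-0.10, 0, 0.48]
14 [-0.22, 0, 0.44]
14 [-0.31, 0, 0.37]
14 [-0.40, 0, 0.29]
12 [-0.39, 0, 0.16]
8 [-0.27, 0, 0.06]
4 [-0.14, 0, 0.02]
```

View pics/w18.png

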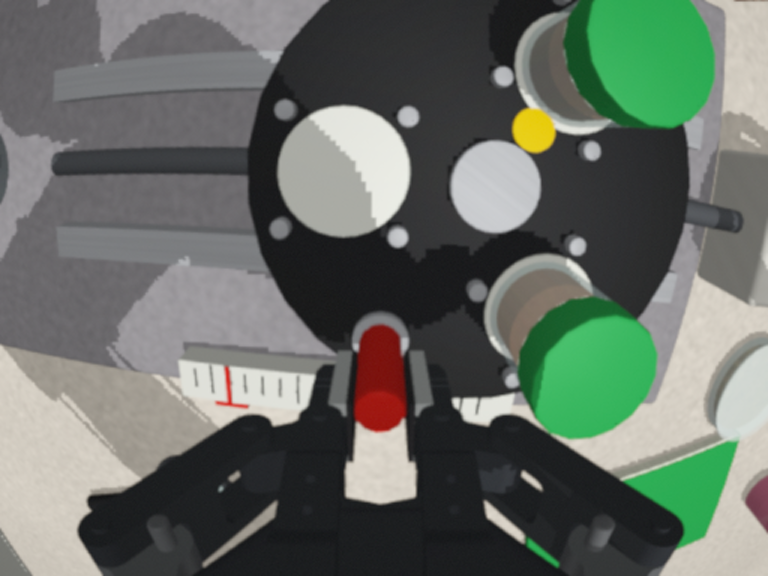

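>>> {"name": "step_arm", "arguments": {"plan": [{"xyz": [0.09, 0, 0.1], "dr": [0, 0, 0]}, {"xyz": [0.13, 0, 0.28], "dr": [0, 0, 0]}, {"xyz": [0.11, 0, 0.4], "dr": [0, 0, 0]}, {"xyz": [0.02, 0, 0.49], "dr": [0, 0, 0]}, {"xyz": [-0.1, 0, 0.48], "dr": [0, 0, 0]}]}}

```text
clock: 25.08
position: [0.4987, 0.109, 0.1008]
tcp_rot: [0.001, 2.221, -2.216]
contact_force: [5.8, 5.5, -1.5]
finger_gap: 0.194
```

```bash
python3 st.py;  python3 -c "
from h import *
p=save('wrist','w19',None,1.5)"
```

```text
25.07 [0.4987 0.109  0.1008] [ 0.601  0.216 -0.524  0.001 -0.827  0.972] F [ 5.8  5.5 -1.5] gap 0.194
[[-1.0, 0.004, 0.002], [-0.002, 0.002, -1.0], [-0.004, -1.0, -0.002]]
```

View pics/w19.png

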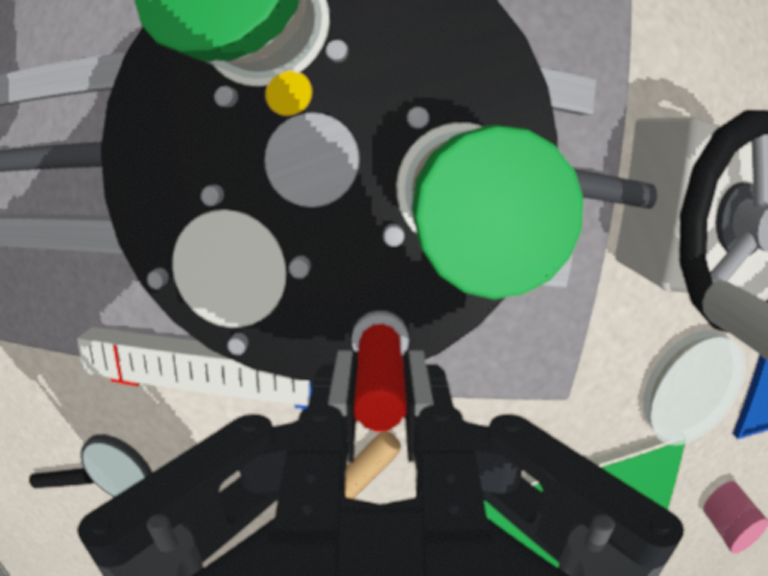

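Works smoothly. Continuing.

>>> {"name": "step_arm", "arguments": {"plan": [{"xyz": [-0.22, 0, 0.44], "dr": [0, 0, 0]}, {"xyz": [-0.31, 0, 0.37], "dr": [0, 0, 0]}, {"xyz": [-0.4, 0, 0.29], "dr": [0, 0, 0]}, {"xyz": [-0.39, 0, 0.16], "dr": [0, 0, 0]}, {"xyz": [-0.27, 0, 0.06], "dr": [0, 0, 0]}, {"xyz": [-0.14, 0, 0.02], "dr": [0, 0, 0]}, {"xyz": [0, 0, 0], "dr": [0, 0, 0]}]}}

```text
clock: 26.0
position: [0.5685, 0.0556, 0.1006]
tcp_rot: [0.002, 2.22, -2.218]
contact_force: [0.8, 3.6, 5.4]
finger_gap: 0.194
```

```bash
python3 st.py;  python3 -c "
from h import *
p=save('wrist','w20',None,1.5)"
```

```text
26.0 [0.5685 0.0556 0.1006] [ 4.400e-01  3.070e-01 -3.920e-01  1.000e-03 -8.680e-01  1.131e+00] F [0.8 3.6 5.4] gap 0.194
[[-1.0, 0.003, 0.001], [-0.001, 0.001, -1.0], [-0.003, -1.0, -0.001]]
```

View pics/w20.png

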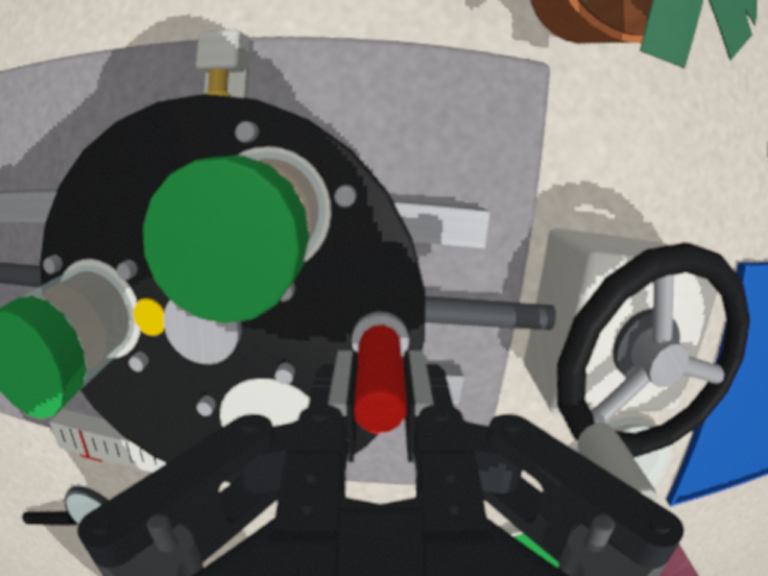

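>>> {"name": "step_arm", "arguments": {"plan": [{"xyz": [0, 0, 0], "dr": [0, 0, 0]}, {"xyz": [0, 0, 0], "dr": [0, 0, 0]}, {"xyz": [0, -0.5, 0], "dr": [0, 0, 0]}, {"xyz": [0, -1, 0], "dr": [0, 0, 0]}, {"xyz": [0, -1, 0], "dr": [0, 0, 0]}, {"xyz": [0, -0.5, 0], "dr": [0, 0, 0]}, {"xyz": [0.5, 0, 1], "dr": [0, 0, 0]}, {"xyz": [0.5, 0, 1], "dr": [0, 0, 0]}, {"xyz": [0, 0, 0.47], "dr": [0, 0, 0]}, {"xyz": [0, 0, 0], "dr": [0, 0, 0]}], "gripper": -0.06}}

```text
clock: 27.3
position: [0.5266, -0.0445, 0.2193]
tcp_rot: [-0.0, -2.221, 2.221]
contact_force: [-0.8, 0.5, 0.6]
finger_gap: 0.465
```

```bash
python3 st.py;  python3 -c "
from h import *
p=save('wrist','w21',None,1.5)
print(proj(p,(.5255,-.0438,.138),True)*1.5)"
```

```text
27.3 [ 0.5266 -0.0445  0.2193] [ 0.287  0.126 -0.327  0.    -1.118  1.283] F [-0.8  0.5  0.6] gap 0.465
[[-1.0, -0.0, -0.001], [0.001, -0.0, -1.0], [0.0, -1.0, 0.0]]
[378.31641323 295.41293824]
```

View pics/w21.png

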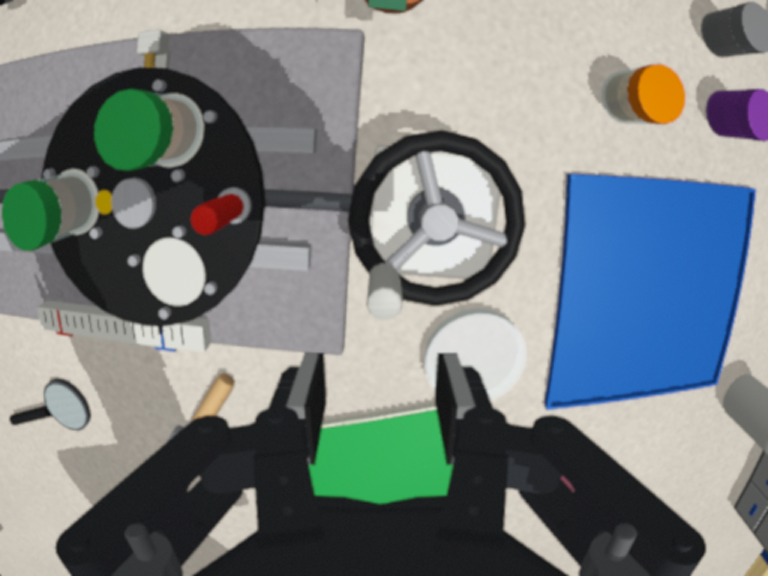

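>>> {"name": "step_arm", "arguments": {"plan": [{"xyz": [0.06, 0.9, 0.04], "dr": [0, 0, 0]}, {"xyz": [0, 1, 0], "dr": [0, 0, 0]}, {"xyz": [0, 0.8, 0], "dr": [0, 0, 0]}, {"xyz": [0, 0.35, 0], "dr": [0, 0, 0]}, {"xyz": [0, 0, 0], "dr": [0, 0, 0]}]}}

```text
clock: 27.98
position: [0.5243, -0.0445, 0.0967]
tcp_rot: [-0.004, 2.221, -2.222]
contact_force: [-0.2, -0.7, 0.9]
finger_gap: 0.472
```

>>> {"name": "step_arm", "arguments": {"plan": [{"xyz": [0, 0, 0], "dr": [0, 0, 0]}, {"xyz": [0, 0, 0], "dr": [0, 0, 0]}, {"xyz": [0, 0, 0], "dr": [0, 0, 0]}, {"xyz": [0, 0, 0], "dr": [0, 0, 0]}], "gripper": -1, "squeeze": 40}}

```text
clock: 28.48
position: [0.5255, -0.0447, 0.0986]
tcp_rot: [0.001, 2.22, -2.219]
contact_force: [1.3, 0.0, 6.4]
finger_gap: 0.221
```

```bash
python3 st.py; python3 circ.py 127 -30 12; python3 -c "
from h import *
p=save('wrist','w22',None,1.5)"
```

```text
28.48 [ 0.5255 -0.0447  0.0986] [ 2.880e-01  2.450e-01 -4.890e-01  1.000e-03 -8.340e-01  1.284e+00] F [1.3 0.  6.4] gap 0.221
[[-1.0, 0.003, 0.002], [-0.002, 0.0, -1.0], [-0.003, -1.0, -0.0]]
1 [-0.61, 0, -0.24]
2 [-0.65, 0, 0.09]
3 [-0.51, 0, 0.40]
4 [-0.24, 0, 0.61]
5 [0.09, 0, 0.65]
6 [0.40, 0, 0.51]
7 [0.61, 0, 0.24]
8 [0.65, 0, -0.09]
9 [0.51, 0, -0.40]
10 [0.24, 0, -0.61]
11 [-0.09, 0, -0.65]
12 [-0.40, 0, -0.51]
```

View pics/w22.png

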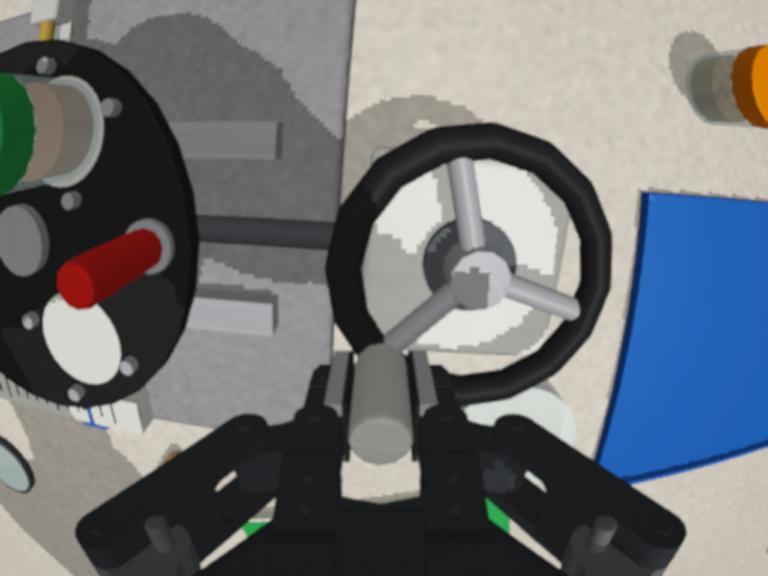

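>>> {"name": "step_arm", "arguments": {"plan": [{"xyz": [-0.66, 0, -0.29], "dr": [0, 0, 0]}, {"xyz": [-0.65, 0, 0.09], "dr": [0, 0, 0]}, {"xyz": [-0.51, 0, 0.4], "dr": [0, 0, 0]}, {"xyz": [-0.24, 0, 0.61], "dr": [0, 0, 0]}, {"xyz": [0.09, 0, 0.65], "dr": [0, 0, 0]}, {"xyz": [0.4, 0, 0.51], "dr": [0, 0, 0]}]}}

```text
clock: 29.28
position: [0.5882, -0.1232, 0.0985]
tcp_rot: [0.001, 2.221, -2.218]
contact_force: [-11.0, 21.1, 19.8]
finger_gap: 0.217
```

>>> {"name": "step_arm", "arguments": {"plan": [{"xyz": [0.61, 0, 0.24], "dr": [0, 0, 0]}, {"xyz": [0.65, 0, -0.09], "dr": [0, 0, 0]}, {"xyz": [0.51, 0, -0.4], "dr": [0, 0, 0]}, {"xyz": [0.24, 0, -0.61], "dr": [0, 0, 0]}, {"xyz": [-0.09, 0, -0.65], "dr": [0, 0, 0]}, {"xyz": [-0.4, 0, -0.51], "dr": [0, 0, 0]}]}}

```text
clock: 30.02
position: [0.527, -0.0427, 0.0987]
tcp_rot: [-0.0, 2.218, -2.22]
contact_force: [10.9, -20.1, -5.1]
finger_gap: 0.222
```

```bash
python3 st.py; python3 -c "
from h import *
p=save('wrist','w23',None,1.5)"
```

```text
30.02 [ 0.527  -0.0427  0.0987] [ 0.291  0.247 -0.486  0.002 -0.836  1.28 ] F [ 10.9 -20.1  -5.1] gap 0.222
[[-1.0, 0.002, 0.002], [-0.002, -0.001, -1.0], [-0.002, -1.0, 0.001]]
```

View pics/w23.png

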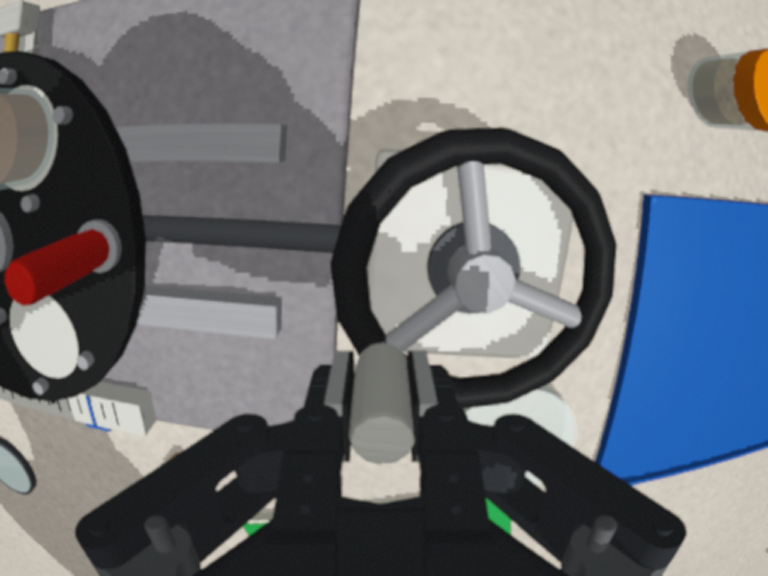

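>>> {"name": "step_arm", "arguments": {"plan": [{"xyz": [-0.61, 0, -0.24], "dr": [0, 0, 0]}, {"xyz": [-0.65, 0, 0.09], "dr": [0, 0, 0]}, {"xyz": [-0.51, 0, 0.4], "dr": [0, 0, 0]}, {"xyz": [-0.24, 0, 0.61], "dr": [0, 0, 0]}, {"xyz": [0.09, 0, 0.65], "dr": [0, 0, 0]}, {"xyz": [0.4, 0, 0.51], "dr": [0, 0, 0]}]}}

```text
clock: 30.82
position: [0.5882, -0.1232, 0.0985]
tcp_rot: [0.001, 2.222, -2.218]
contact_force: [-10.5, 21.4, 21.6]
finger_gap: 0.217
```

>>> {"name": "step_arm", "arguments": {"plan": [{"xyz": [0.61, 0, 0.24], "dr": [0, 0, 0]}, {"xyz": [0.65, 0, -0.09], "dr": [0, 0, 0]}, {"xyz": [0.51, 0, -0.4], "dr": [0, 0, 0]}, {"xyz": [0.24, 0, -0.61], "dr": [0, 0, 0]}, {"xyz": [-0.09, 0, -0.65], "dr": [0, 0, 0]}, {"xyz": [-0.4, 0, -0.51], "dr": [0, 0, 0]}]}}

```text
clock: 31.58
position: [0.5271, -0.0426, 0.0987]
tcp_rot: [-0.001, 2.218, -2.22]
contact_force: [11.7, -19.7, -4.6]
finger_gap: 0.219
```

>>> {"name": "step_arm", "arguments": {"plan": [{"xyz": [-0.61, 0, -0.24], "dr": [0, 0, 0]}, {"xyz": [-0.65, 0, 0.09], "dr": [0, 0, 0]}, {"xyz": [-0.51, 0, 0.4], "dr": [0, 0, 0]}, {"xyz": [-0.24, 0, 0.61], "dr": [0, 0, 0]}, {"xyz": [0.09, 0, 0.65], "dr": [0, 0, 0]}, {"xyz": [0.4, 0, 0.51], "dr": [0, 0, 0]}]}}

```text
clock: 32.33
position: [0.5883, -0.1231, 0.0984]
tcp_rot: [0.0, 2.222, -2.218]
contact_force: [-10.1, 21.7, 22.6]
finger_gap: 0.225
```

>>> {"name": "step_arm", "arguments": {"plan": [{"xyz": [0.61, 0, 0.24], "dr": [0, 0, 0]}, {"xyz": [0.65, 0, -0.09], "dr": [0, 0, 0]}, {"xyz": [0.51, 0, -0.4], "dr": [0, 0, 0]}, {"xyz": [0.24, 0, -0.61], "dr": [0, 0, 0]}, {"xyz": [-0.09, 0, -0.65], "dr": [0, 0, 0]}, {"xyz": [-0.4, 0, -0.51], "dr": [0, 0, 0]}]}}

```text
clock: 33.08
position: [0.5271, -0.0426, 0.0987]
tcp_rot: [-0.001, 2.218, -2.22]
contact_force: [11.6, -19.3, -4.6]
finger_gap: 0.221
```

```bash
python3 st.py; python3 -c "
from h import *
p=save('wrist','w24',None,1.5);p=save('top','t24')"
```

```text
33.08 [ 0.5271 -0.0426  0.0987] [ 0.292  0.248 -0.486  0.002 -0.836  1.28 ] F [ 11.6 -19.3  -4.6] gap 0.221
[[-1.0, 0.002, 0.002], [-0.002, -0.001, -1.0], [-0.002, -1.0, 0.001]]
```

View pics/w24.png

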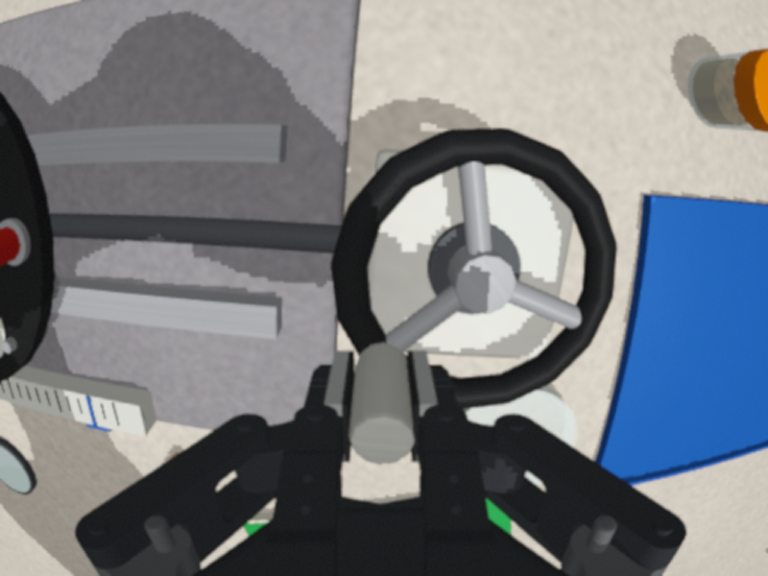

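View pics/t24.png

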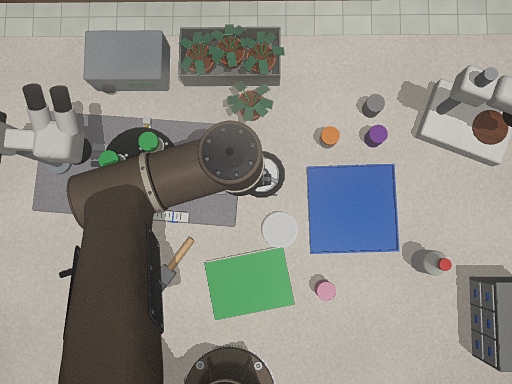

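One more turn.

>>> {"name": "step_arm", "arguments": {"plan": [{"xyz": [-0.61, 0, -0.24], "dr": [0, 0, 0]}, {"xyz": [-0.65, 0, 0.09], "dr": [0, 0, 0]}, {"xyz": [-0.51, 0, 0.4], "dr": [0, 0, 0]}, {"xyz": [-0.24, 0, 0.61], "dr": [0, 0, 0]}, {"xyz": [0.09, 0, 0.65], "dr": [0, 0, 0]}, {"xyz": [0.4, 0, 0.51], "dr": [0, 0, 0]}]}}

```text
clock: 33.92
position: [0.5884, -0.1231, 0.0985]
tcp_rot: [0.0, 2.222, -2.218]
contact_force: [-12.0, 20.9, 22.4]
finger_gap: 0.225
```

>>> {"name": "step_arm", "arguments": {"plan": [{"xyz": [0.61, 0, 0.24], "dr": [0, 0, 0]}, {"xyz": [0.65, 0, -0.09], "dr": [0, 0, 0]}, {"xyz": [0.51, 0, -0.4], "dr": [0, 0, 0]}, {"xyz": [0.24, 0, -0.61], "dr": [0, 0, 0]}, {"xyz": [-0.09, 0, -0.65], "dr": [0, 0, 0]}, {"xyz": [-0.4, 0, -0.51], "dr": [0, 0, 0]}, {"xyz": [0, 0, 0], "dr": [0, 0, 0]}]}}

```text
clock: 34.8
position: [0.5296, -0.0414, 0.0986]
tcp_rot: [0.0, 2.218, -2.218]
contact_force: [1.7, -0.2, 7.9]
finger_gap: 0.22
```

>>> {"name": "step_arm", "arguments": {"plan": [{"xyz": [0, 0, 0], "dr": [0, 0, 0]}, {"xyz": [0, 0, 0], "dr": [0, 0, 0]}, {"xyz": [0, -0.5, 0], "dr": [0, 0, 0]}, {"xyz": [0, -1, 0], "dr": [0, 0, 0]}, {"xyz": [0, -1, 0], "dr": [0, 0, 0]}, {"xyz": [0, -1, 0], "dr": [0, 0, 0]}, {"xyz": [0, 0, 0], "dr": [0, 0, 0]}], "gripper": -0.06}}

```text
clock: 35.67
position: [0.5277, -0.0428, 0.2404]
tcp_rot: [0.004, 2.219, -2.217]
contact_force: [0.5, 0.6, -1.3]
finger_gap: 0.471
```

```bash
python3 st.py; python3 -c "
from h import *
p=save('wrist','w25',None,1.5);save('top','t25',(30,95,230,240),4)
im=cv2.imread('pics/w25_raw.png'); cv2.imwrite('pics/w25b.png',cv2.resize(im[120:240,0:180],None,fx=4.4,fy=4.4,interpolation=cv2.INTER_CUBIC))"
```

```text
35.67 [ 0.5277 -0.0428  0.2404] [ 2.900e-01  1.090e-01 -2.970e-01  1.000e-03 -1.159e+00  1.282e+00] F [ 0.5  0.6 -1.3] gap 0.471
[[-1.0, 0.005, 0.001], [-0.001, 0.001, -1.0], [-0.005, -1.0, -0.001]]
```

View pics/w25.png

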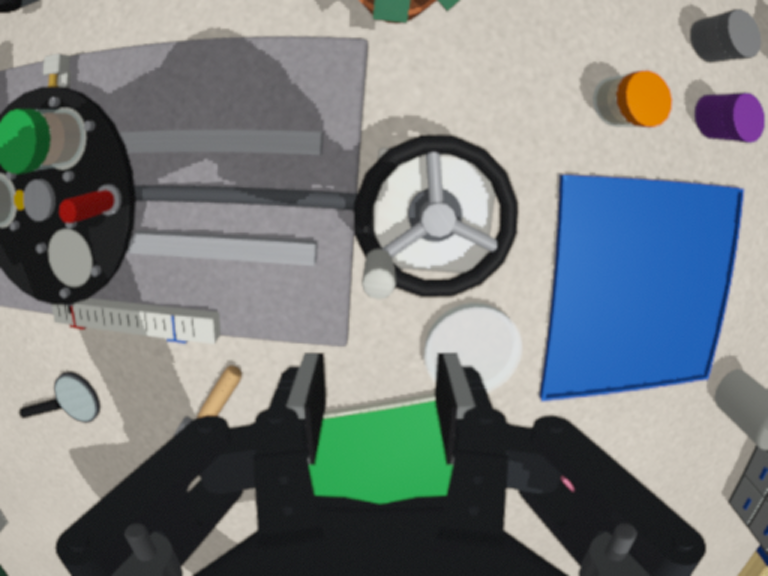

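View pics/w25b.png

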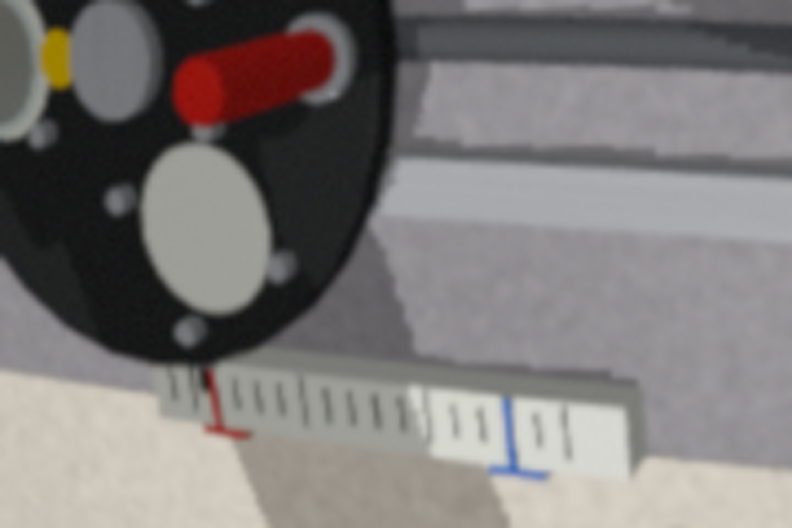

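View pics/t25.png

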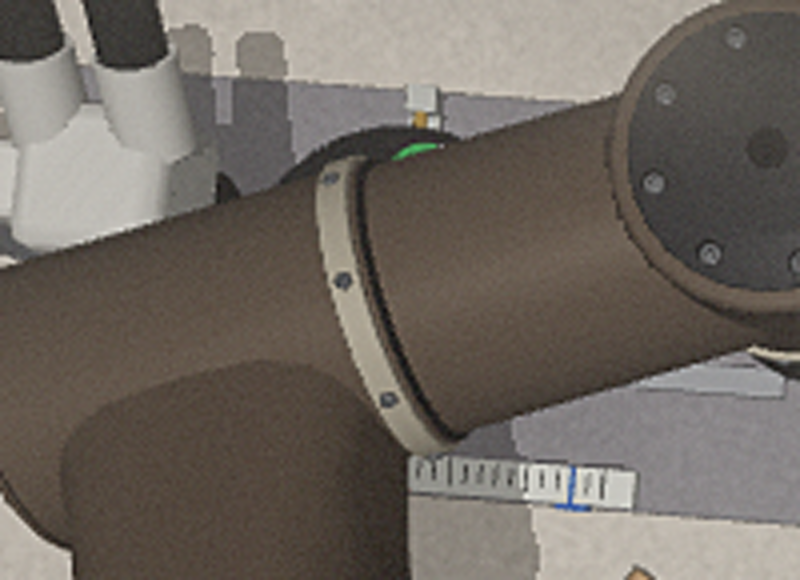

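>>> {"name": "step_arm", "arguments": {"plan": [{"xyz": [-0.5, 0, 0.8], "dr": [0, 0, 0]}, {"xyz": [-0.5, 0, 0.9], "dr": [0, 0, 0]}, {"xyz": [-0.5, 0, 0.9], "dr": [0, 0, 0]}, {"xyz": [-0.5, 0, 0.9], "dr": [0, 0, 0]}, {"xyz": [-0.5, 0.5, 0.9], "dr": [0, 0, 0]}, {"xyz": [-0.5, 0.5, 0.9], "dr": [0, 0, 0]}, {"xyz": [0, 0, 0], "dr": [0, 0, 0]}], "gripper": 0.7}}

```text
clock: 36.65
position: [0.6451, -0.2566, 0.1916]
tcp_rot: [0.007, -2.218, 2.215]
contact_force: [0.2, 0.1, -0.0]
finger_gap: 0.853
```

```bash
python3 st.py; python3 -c "
from h import *
p=save('wrist','w26',None,1.5);save('top','t26',(30,95,230,240),4)
print(proj(p,(.655,-.2575,.062),True)*1.5)"
```

```text
36.65 [ 0.6451 -0.2566  0.1916] [-9.900e-02  4.190e-01  1.200e-02 -1.000e-03 -1.172e+00  1.668e+00] F [ 0.2  0.1 -0. ] gap 0.853
[[-1.0, -0.008, -0.002], [0.002, 0.002, -1.0], [0.008, -1.0, -0.002]]
[381.41945928 251.05716041]
```

View pics/w26.png

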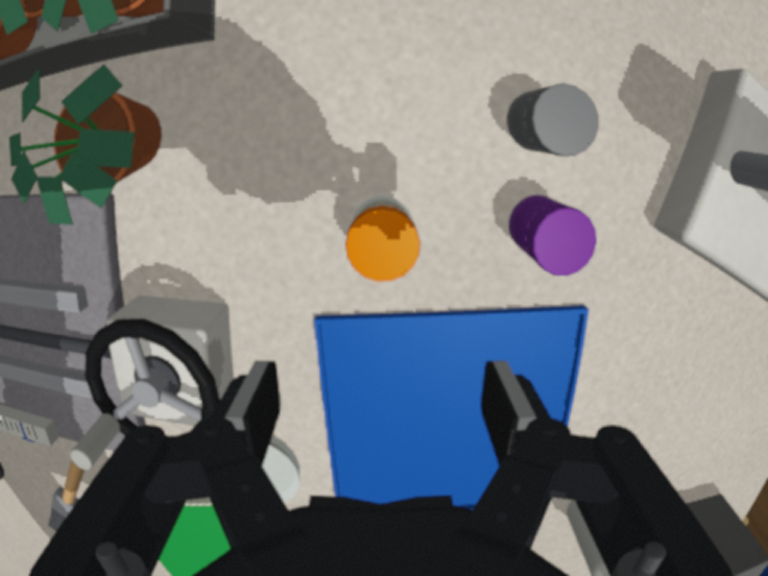

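View pics/t26.png

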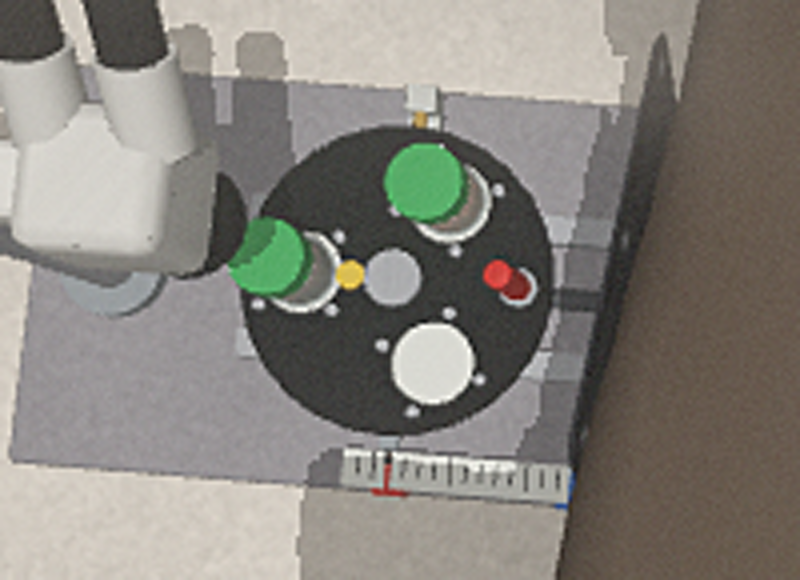

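>>> {"name": "step_arm", "arguments": {"plan": [{"xyz": [-0.3, 0.6, 0.04], "dr": [0, 0, 0]}, {"xyz": [0, 1, 0], "dr": [0, 0, 0]}, {"xyz": [0, 1, 0], "dr": [0, 0, 0]}, {"xyz": [0, 0.9, 0], "dr": [0, 0, 0]}, {"xyz": [0, 0.5, 0], "dr": [0, 0, 0]}, {"xyz": [0, 0.2, 0], "dr": [0, 0, 0]}, {"xyz": [0, 0, 0], "dr": [0, 0, 0]}]}}

```text
clock: 37.62
position: [0.659, -0.2561, 0.0297]
tcp_rot: [-0.001, 2.22, -2.221]
contact_force: [-0.4, 0.7, 1.1]
finger_gap: 0.847
```

>>> {"name": "step_arm", "arguments": {"plan": [{"xyz": [0, 0, 0], "dr": [0, 0, 0]}, {"xyz": [0, 0, 0], "dr": [0, 0, 0]}, {"xyz": [0, 0, 0], "dr": [0, 0, 0]}, {"xyz": [0, 0, 0], "dr": [0, 0, 0]}], "gripper": -1, "squeeze": 60}}

```text
clock: 38.12
position: [0.6598, -0.2565, 0.0312]
tcp_rot: [0.001, 2.218, -2.22]
contact_force: [-0.2, 0.1, 6.6]
finger_gap: 0.55
```

```bash
python3 st.py; python3 -c "
from h import *
p=save('wrist','w27',None,1.5)"
```

```text
38.12 [ 0.6598 -0.2565  0.0312] [-9.600e-02  5.740e-01 -1.290e-01  1.000e-03 -8.650e-01  1.668e+00] F [-0.2  0.1  6.6] gap 0.55
[[-1.0, 0.003, 0.002], [-0.002, -0.001, -1.0], [-0.003, -1.0, 0.001]]
```

View pics/w27.png

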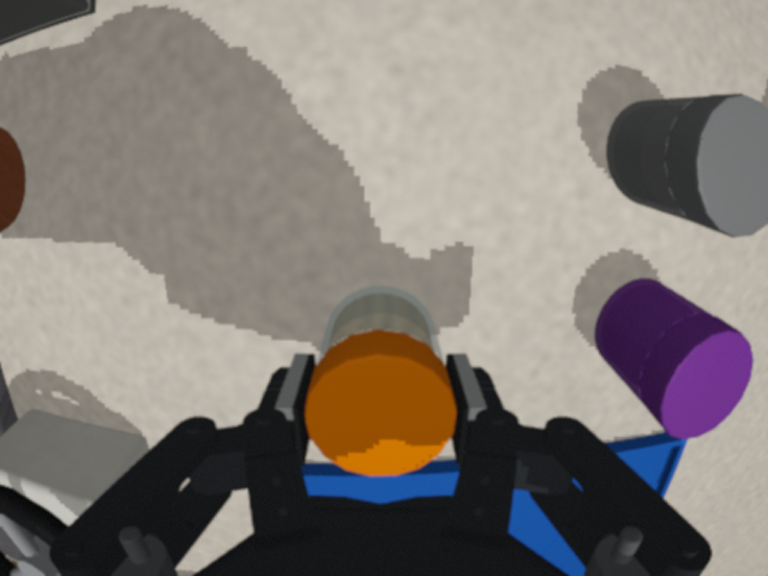

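>>> {"name": "step_arm", "arguments": {"plan": [{"xyz": [0, -0.6, 0], "dr": [0, 0, 0]}, {"xyz": [0, -1, 0], "dr": [0, 0, 0]}, {"xyz": [0.7, -0.4, 0.3], "dr": [0, 0, 0]}, {"xyz": [0.9, 0, 0.35], "dr": [0, 0, 0]}, {"xyz": [1, 0, 0.35], "dr": [0, 0, 0]}, {"xyz": [1, 0, 0.35], "dr": [0, 0, 0]}, {"xyz": [0.8, 0, 0.3], "dr": [0, 0, 0]}, {"xyz": [0.2, 0, 0], "dr": [0, 0, 0]}, {"xyz": [0, 0.8, 0], "dr": [0, 0, 0]}, {"xyz": [0, 0.5, 0], "dr": [0, 0, 0]}]}}

```text
clock: 39.42
position: [0.4748, -0.3223, 0.0567]
tcp_rot: [-0.001, 2.221, -2.221]
contact_force: [0.4, -0.4, -0.8]
finger_gap: 0.546
```

```bash
python3 st.py; python3 -c "
from h import *
p=save('wrist','w28',None,1.5)"
```

```text
39.42 [ 0.4748 -0.3223  0.0567] [-0.256  0.367 -0.427 -0.    -0.777  1.828] F [ 0.4 -0.4 -0.8] gap 0.546
[[-1.0, 0.0, 0.001], [-0.001, 0.0, -1.0], [-0.0, -1.0, -0.0]]
```

View pics/w28.png

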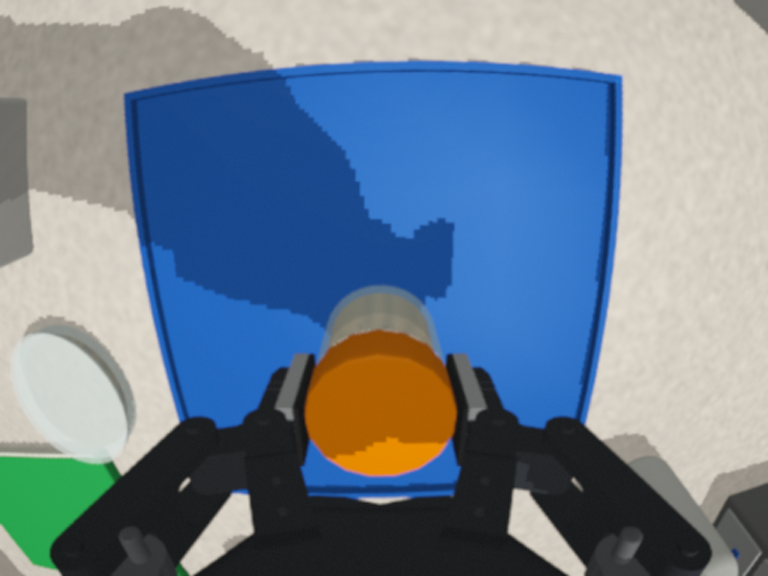

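Still firmly held over the tray. I'll lower 20 mm, check, then release.

>>> {"name": "step_arm", "arguments": {"plan": [{"xyz": [0, 0.3, 0], "dr": [0, 0, 0]}, {"xyz": [0, 0.18, 0], "dr": [0, 0, 0]}, {"xyz": [0, 0, 0], "dr": [0, 0, 0]}, {"xyz": [0, 0, 0], "dr": [0, 0, 0]}]}}

```text
clock: 39.98
position: [0.4751, -0.3226, 0.0386]
tcp_rot: [-0.001, 2.22, -2.221]
contact_force: [-0.1, 0.3, -1.1]
finger_gap: 0.546
```

>>> {"name": "step_arm", "arguments": {"plan": [{"xyz": [0, 0.06, 0], "dr": [0, 0, 0]}, {"xyz": [0, 0, 0], "dr": [0, 0, 0]}, {"xyz": [0, 0, 0], "dr": [0, 0, 0]}]}}

```text
clock: 40.35
position: [0.4748, -0.3225, 0.0358]
tcp_rot: [-0.001, 2.221, -2.221]
contact_force: [-0.6, -0.0, -0.9]
finger_gap: 0.548
```

>>> {"name": "step_arm", "arguments": {"plan": [{"xyz": [0, 0, 0], "dr": [0, 0, 0]}, {"xyz": [0, 0, 0], "dr": [0, 0, 0]}, {"xyz": [0, 0, 0], "dr": [0, 0, 0]}, {"xyz": [0, -0.5, 0], "dr": [0, 0, 0]}, {"xyz": [0, -1, 0], "dr": [0, 0, 0]}, {"xyz": [0, -1, 0], "dr": [0, 0, 0]}, {"xyz": [0, -1, 0], "dr": [0, 0, 0]}, {"xyz": [0, -0.6, 0], "dr": [0, 0, 0]}, {"xyz": [0, 0, 0], "dr": [0, 0, 0]}], "gripper": 0.7}}

```text
clock: 41.48
position: [0.4758, -0.3229, 0.202]
tcp_rot: [0.003, 2.217, -2.22]
contact_force: [0.9, -0.3, 0.3]
finger_gap: 0.848
```

```bash
python3 st.py; python3 -c "
from h import *
p=save('wrist','w29',None,1.5);save('top','t29');save('scene','s29',None,1.5)
im=cv2.imread('pics/t29_raw.png');cv2.imwrite('pics/t29b.png',cv2.resize(im[95:240,30:230],None,fx=4,fy=4,interpolation=cv2.INTER_CUBIC))"
```

```text
41.48 [ 0.4758 -0.3229  0.202 ] [-0.256  0.214 -0.259  0.    -1.093  1.828] F [ 0.9 -0.3  0.3] gap 0.848
[[-1.0, 0.004, 0.002], [-0.002, -0.001, -1.0], [-0.004, -1.0, 0.001]]
```

View pics/w29.png

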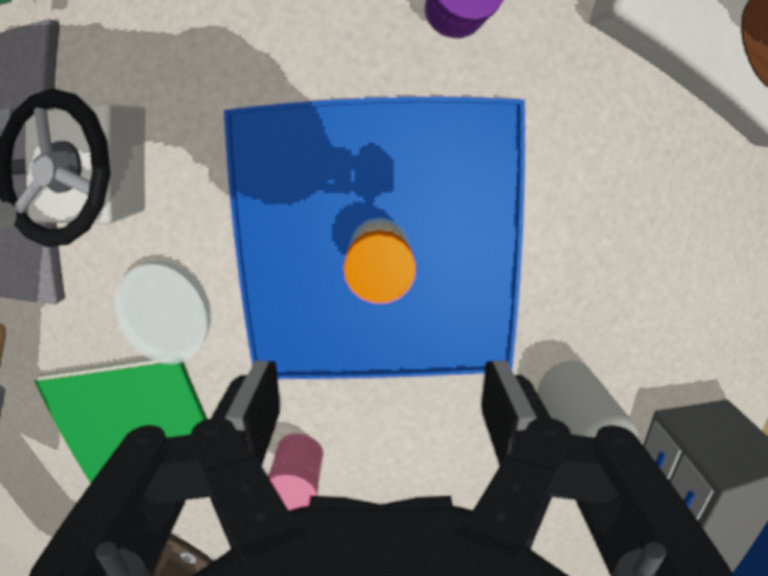

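View pics/t29b.png

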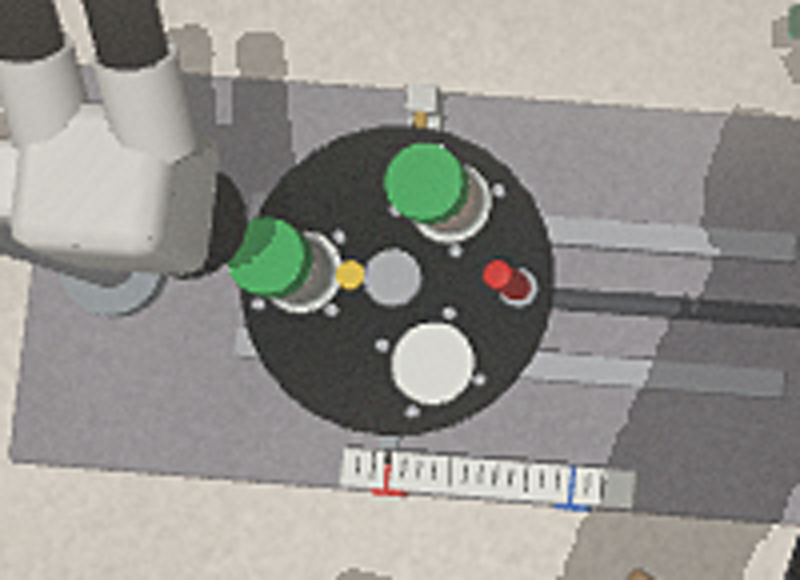

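View pics/s29.png

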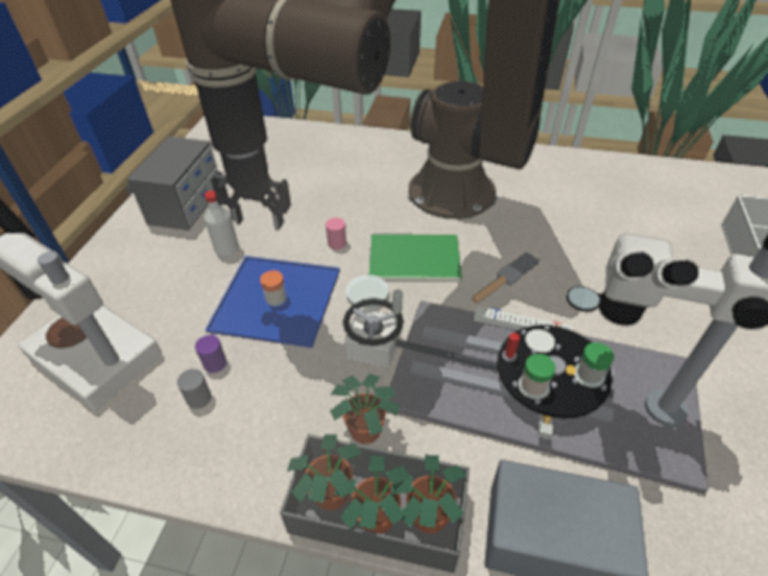

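Run:
```python
from fit import *
pt=[(t1(432,363),2)]
L=lambda u,z:np.array([[np.cos(a),np.sin(a)],[-np.sin(a),np.cos(a)]])@(onz(p,u,z)[:2]-[x,y])
P=L(t1(432,363),.068); print("place2",P,"stage",P[1]+.03, "x exp",-.052)
P=L(t1(393,277),.070); print("hub",P)
P=L(t1(497,274),.126); print("post",P, "stage",P[1]+.08)
for n,u in (("jar0",t1(267,257)),("jar1",t1(424,182))):
    print(n,L(u,.130))
```

```text
[ 0.57103892  0.11395319 -0.07928343  0.0807268 ]
[ 0.7 -0.8  0.1  0.4 -1.2  0.2  0.3 -0.   0.1  0.1 -0.2 -0.  -0.2  0.
  0.3  0.1]
place2 [-0.05229743  0.1114694 ] stage 0.14146940486186688 x exp -0.052
hub [0.00019535 0.14149186]
post [-0.00053465  0.06061474] stage 0.1406147439186305
jar0 [-0.00168281  0.19955366]
jar1 [0.05130276 0.10946374]
```

Everything is in place. The stage reads 0.1405–0.1415 in the top view, which is coarse at about 2.5 mm per pixel, so I'll check the pointer close up with the wrist camera.

>>> {"name": "step_arm", "arguments": {"plan": [{"xyz": [0, -1, 0], "dr": [0, 0, 0]}, {"xyz": [0.1, 0, -1], "dr": [0, 0, 0]}, {"xyz": [0.1, 0, -1], "dr": [0, 0, 0]}, {"xyz": [0.1, 0, -1], "dr": [0, 0, 0]}, {"xyz": [0.1, 0, -1], "dr": [0, 0, 0]}, {"xyz": [0.1, 0, -1], "dr": [0, 0, 0]}, {"xyz": [0.1, 0, -1], "dr": [0, 0, 0]}, {"xyz": [0.1, 0, -1], "dr": [0, 0, 0]}, {"xyz": [0.1, 0, -1], "dr": [0, 0, 0]}, {"xyz": [0.1, 0, -1], "dr": [0, 0, 0]}]}}

```text
clock: 42.88
position: [0.4374, 0.0385, 0.2387]
tcp_rot: [0.003, -2.22, 2.222]
contact_force: [0.7, 0.2, 0.3]
finger_gap: 0.85
```

>>> {"name": "step_arm", "arguments": {"plan": [{"xyz": [0.2, 0, -1], "dr": [0, 0, 0]}, {"xyz": [0.2, 0, -1], "dr": [0, 0, 0]}, {"xyz": [0.2, 0, -1], "dr": [0, 0, 0]}, {"xyz": [0.2, 0, -1], "dr": [0, 0, 0]}, {"xyz": [0.2, 0, -0.9], "dr": [0, 0, 0]}, {"xyz": [0, 0, 0], "dr": [0, 0, 0]}]}}

```text
clock: 43.62
position: [0.3972, 0.2349, 0.2384]
tcp_rot: [-0.006, 2.218, -2.222]
contact_force: [0.2, -1.0, -0.4]
finger_gap: 0.852
```

```bash
python3 st.py; python3 -c "
from h import *
p=save('wrist','w30',None,1.5); print(proj(p,(.467,.262,.045),True))
u,v=[int(k) for k in proj(p,(.467,.262,.045),True)]
im=cv2.imread('pics/w30_raw.png'); cv2.imwrite('pics/w30b.png',cv2.resize(im[max(v-45,0):v+45,max(u-60,0):u+60],None,fx=6,fy=6,interpolation=cv2.INTER_CUBIC))"
```

```text
43.62 [0.3972 0.2349 0.2384] [ 0.963 -0.005 -0.424 -0.    -1.154  0.612] F [ 0.2 -1.  -0.4] gap 0.852
[[-1.0, -0.001, 0.004], [-0.004, -0.002, -1.0], [0.001, -1.0, 0.002]]
[228.83319665 102.33189856]
```

View pics/w30.png

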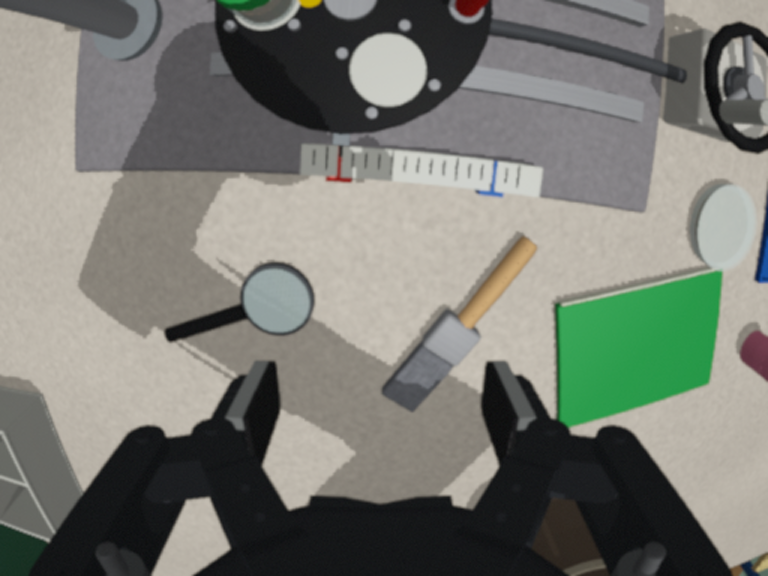

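View pics/w30b.png

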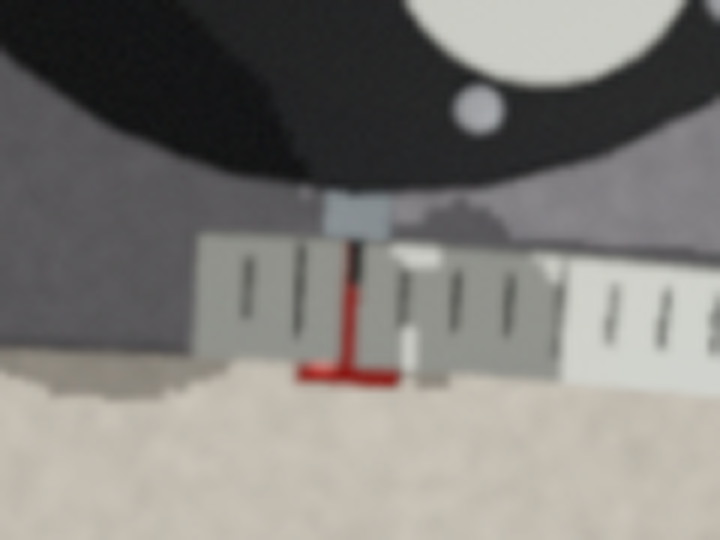

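Close up, the pointer (354,260) lines up with the red tick to within about 0.5 mm. One last whole-scene look before handing in.

```bash
python3 -c "
from h import *
save('scene','s31',None,1.5);save('top','t31')"
```

```text
(no output)
```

View pics/s31.png

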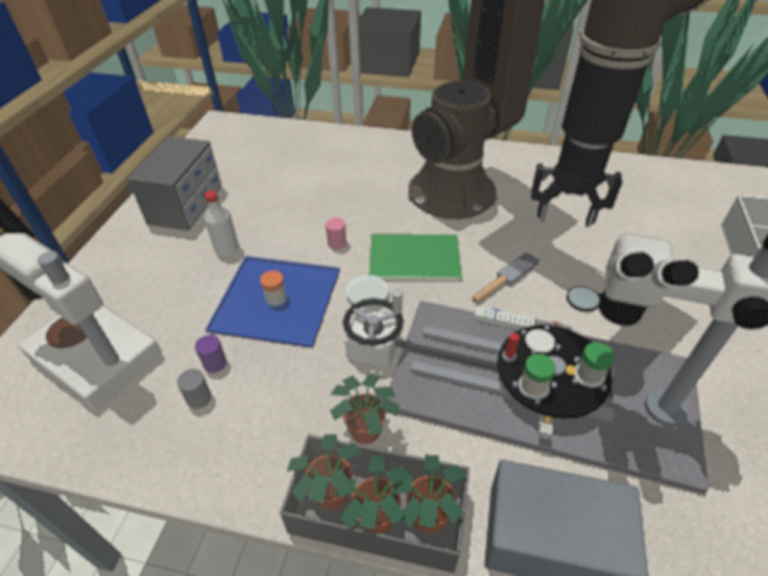

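View pics/t31.png

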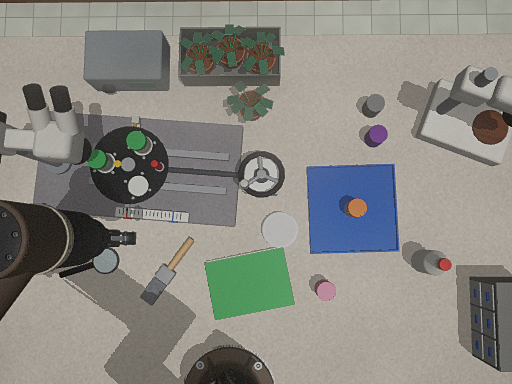

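The orange jar stands on the tray (top 357,208), both green jars are in the turret, and the dish (280,229) and pot (252,102) haven't moved.

```bash
python3 -c "
from workcell import env
print(env.job_done())"
```

```text
the job is handed in; nothing more can be done
None
```

The job is done and handed in at about 44 s of the 210 s; the hand-in reports no verdict.

**What I did:**
1. Cranked the stage out two turns to the blue mark.
2. Stood both green-capped jars in turret places, one in the yellow-dot place and one in place2. The tray held only two.
3. Turned the turret one click counter-clockwise by the red handle, which brought the yellow dot to the lens side.
4. Cranked the stage in four turns to the red mark.
5. Stood the orange-capped jar near the middle of the blue tray.

**Last checks:**
- **Stage:** a close wrist view shows the pointer on the red tick to about 0.5 mm. The coarser top view read 0.1405 to 0.1415 m, slightly further in but still within the 2.5 mm allowed.
- **Turret:** it sits in the wanted click, with the handle within about 1 mm of where it should be.
- **Jars:** both green jars are upright and about 2 mm from their place centres. The orange jar is upright on the tray.
- **Pot and dish:** both are at the same image positions as at the start.
- **Contact:** the arm is clear of everything. No check failed.

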